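# Set the lamp and hold a slide carrier out over the light

### The arm

A 6-joint arm with a two-finger parallel gripper is mounted at the origin on the work surface. World frame = base frame: x ahead of the robot, y to its left, z up, the work surface at z = 0. Lengths are in mm, angles in rad, forces in N, time in s.
With the tool pointing down it reaches from about 350 to 875 mm from the base axis. Payload 4.2 kg.
Tool frame: the origin (TCP) lies midway between the tips of the shut fingers; the grasp point (between the pads) lies 19 mm behind it; z points along the fingers, y is the direction in which the jaws open and shut (so a half turn about z gives the same grasp; the last joint's range is limited). The gripper opens to 85 mm and grips with 20 to 120 N. Pads are 22 mm wide; open, the fingers measure 114 mm over their backs; the gripper's body (76 mm by 85 mm) begins 54 mm behind the grasp point. The pads swing forward as they close: fully open they stand 13 mm farther back than shut.
Start: joints at [1.569, 0.385, 0.008, 0, -1.194, -0.259], TCP at [161.127, 603.852, 206.212] pointing down, gripper open.
Joint ranges: [-3.14, 3.14], [-1.21, 2.06], [-1.07, 1.41], [-3.16, 2.05], [-2.99, -0.16], [-3.1, 3.1]. Speed limits (rad/s): [2.79, 2.79, 3.14, 3.14, 3.14, 3.14].

### API

Orientations are given as a unit quaternion [x, y, z, w].
In Python, from bench import readout, optics, workorder, nets gives the robot as it stands. The module is installed in compiled form; this text tells all that it offers.
- The arm moves only by the tool move_arm, never from a script. Its argument "steps" is a list of rows, each a list of 7 numbers: the opening, from -1 (shut) to 1 (fully open), so that 0 is half open, then the shift along the world's x, y, z in mm, then the turn, a rotation vector about the world's x, y, z in rad. In form: [[gripper, tx, ty, tz, wx, wy, wz], ...]. A call has 1 to 5 rows; each row is the pose to reach, as a shift and turn from the pose commanded when the call began; what a row does not reach only later rows make up. A row lasts 1/12 s, in which the tool goes at most 41.7 mm and 7.16 degrees, less where a joint would pass 70% of its speed; a pose out of reach is approached as far as the arm can. A call with a gripper value outside its range is refused whole. The fingers move at their own pace and stop on an object; the grip force is fixed at half the most. Time passes only in rows, so rows that repeat a pose let the fingers close. It gives the time, the measured TCP pose, the force and the opening at its end, in the units of the state.
- readout.read_state(): the state, without advancing time (a new reading comes with each control period).
- optics.get_image(name): name is "scene" or "top" or "wrist"; returns a dict with "frame" (420x560x3 uint8, blue, green, red), "fx", "fy", "cx", "cy" (pixels), "k1" (the pictures are not rectified: a ray, as slopes to the right and down, at radius r is drawn at 1 + k1 r^2 times it, then the intrinsics apply), "rvec" (rotation vector, rad) and "tvec" (3), from world to camera coordinates, as OpenCV has them. Camera axes: x right, y down, z forward; pixel columns grow to the right and rows downward; lengths in mm; the calibration is good to about 2 mm. A picture is of the moment at which its call begins. There is no depth.
- workorder.job_done(): hands the job in, once; it reports no verdict.
Trained networks look in a picture, given as the dict that the camera call returned (one of the last four; its "shot" number tells which), for a name from the list of things; names that differ only in an ending like _2 or _b are one class to them, and where a whole thing is asked for, a point or a joint stands for the part that bears it (a point fixed in the world has none). Each returns a list of dicts, best first, with "conf" (0 to 1); they miss things now and then, are a little off and sometimes report something else, mostly with a low value. They report only what shows in the picture. A call takes as long as a camera call.
- nets.silhouettes(name, picture): "region" (420x560 bool, what is visible of it) and "extent" ([left, top, right, bottom] in pixels, round what is visible of it).
- nets.tip_of(name, picture): "uv" ([column, row] in pixels: a listed point, or the origin of a listed thing).
The state is a dict: "clock": time; "joints": joint angles; "joint_vel": joint speeds; "joint_efforts": joint torques, N m; "position": TCP position; "ee_rot": TCP orientation; "contact_force": force on the tool from outside, world axes, zero at the start; "wrist_torque": the same for the moment, N m; "gripper_width": finger opening in mm.
Only numpy, scipy, OpenCV 4.12 (cv2) and the standard library are available. Lean on these libraries where they do the work, as an engineer would, in place of code of your own. Each camera call takes 0.05 s, during which the arm holds its last target.

### The job

First turn the lamp dial until its white pointer stands at the blue mark, and let go of the dial. Then slide the dark carrier plate with the turquoise grip block straight out over the lit window until the orange line across it lies right along the edge of the white shelf; it is then past its balance point, so finish while holding it there, flat and still on the shelf. Never lift the plate clear of the shelf or let it tip, and leave the bottle, the blue box and the beaker where they are.

Things in the scene. Friction and masses are not known exactly. Their poses are not given: they have to be found in the camera images.
- station: Fixed viewing station: white shelf and lower grey light box. Origin on the table under the middle of the shelf edge; -y is outward, z up. Shelf: solid block 160 wide (x), y 0 to +240 mm, flat top 75 mm above the table, turquoise band on its sides. Light box: 160 wide, y 0 to -190, top 45 mm high.
- shelf_edge (a point): Middle of the shelf's upper edge that faces the light box, 75 mm above the table; axes as the station's (edge runs along x, outward is -y).
- window (a point): Centre of the lit cream window, 120 x 150 mm, in the top of the light box, 100 mm outward of the shelf edge, 46 mm above the table.
- plate: Loose dark plate flat on the shelf, 90 (x) x 260 (y) x 8 mm, three glass slides on its outer half. Origin: centre of its underside; +y points to its rear, where the grip block is. 0.4 to 0.65 kg, centre of mass 5 mm to the rear of its middle. Starts overhanging 50 to 100 mm, up to 7 deg askew. With the line at the edge 175 mm overhang; 3 to 6 N down on the block then keeps it from tipping.
- plate_grip (a point): Grasp point on the turquoise grip block fixed on the plate: 30 x 30 mm in plan, 40 tall above the plate's top face (top 123 mm above the table), centred 95 mm to the rear (+y) of the plate's middle. The point is on the block's axis, 28 mm above the plate's top face, 111 above the table. Axes as the plate's; any pair of faces may be gripped.
- line_near (a point): Point on the orange line (3 mm wide, across the whole plate, 45 mm to the rear of its middle), on the plate's top face, 40 mm to the -x side of the plate's long axis.
- line_far (a point): The same on the +x side: the other point of the orange line, 40 mm from the plate's long axis.
- dimmer: Fixed white lamp dimmer, a box 130 (x) x 120 (y) x 50 mm high, origin under its centre. On its top a round scale of 11 ticks 0.47 rad apart about the dial axis, from dial value 0 to 4.7; the tick at 2.82 is a broad blue mark.
- dial (a joint): Angle of the dial in rad, 0 to 4.7, growing clockwise seen from above; it stays where it is left (friction 0.04 N m). At value q the white pointer points along 3pi/4 - q in the dimmer's frame (anticlockwise from its +x). The blue mark is at 2.82; the dial starts between 1.3 and 2.1.
- dial_grip (a point): Grasp point of the black dial, on its vertical axis at the dimmer's centre, 83 mm above the table. The grip is a bar 46 long x 16 wide, top 93 mm above the table, on a disc of 54 mm diameter with its top 61 mm above the table. The point turns with the dial: x runs along the bar to the white pointer's end; pinch the bar along the point's y.
- oil_bottle: Bystander: amber bottle, 36 mm diameter, 75 tall, origin under its centre.
- slide_box: Bystander: blue closed box 85 x 70 x 35 mm, origin under its centre.
- beaker: Bystander: small green beaker, 64 mm diameter, 70 tall, origin under its centre.

How it is judged:
By the outcome, as a careful person would: the job done as asked, in the order asked, and still so for the second after the job is handed in, while the arm keeps its last pose, push and grip.
It also fails if it takes over 45 s, if anything falls off the work surface, if the arm or the gripper's body presses on something with over 40 N, if the wrist force passes 120 N, or if a joint passes its speed limit or range.

## Working session

There is one attempt and no reset: what is moved stays moved. The work goes in short steps, Python scripts to look and compute and a tool call to move; the robot and the scene stay as the last step left them, time stands still between calls to the robot, and variables do not carry over. Pictures are saved under pics/ and viewed, and the job is handed in when it is done.

Besides the shell and the picture viewer there is one more tool, called after "Call:" by a JSON object that holds its "api" and its "payload", one argument or row to a line. move_arm: Moves the arm, as the interface text tells. Its arguments: {"type":"object","properties":{"steps":{"type":"array","items":{"type":"array","items":{"type":"number"}}}},"required":["steps"]}

```bash
mkdir -p pics; cat > h.py <<'E'
import numpy as np, cv2
from bench import readout, optics, workorder, nets
from scipy.spatial.transform import Rotation as R
def shot(name, fn=None):
    p=optics.get_image(name)
    if fn: cv2.imwrite('pics/'+fn+'.png',p['frame'])
    return p
def K(p): return np.array([[p['fx'],0,p['cx']],[0,p['fy'],p['cy']],[0,0,1.]])
def D(p): return np.array([p['k1'],0,0,0,0.])
def ray(p,uv):
    n=cv2.undistortPoints(np.array([[uv]],float),K(p),D(p))[0,0]
    Rm=cv2.Rodrigues(np.array(p['rvec'],float))[0]; t=np.array(p['tvec'],float).ravel()
    return -Rm.T@t, Rm.T@np.array([n[0],n[1],1.])
def at_z(p,uv,z):
    o,d=ray(p,uv); return o+d*(z-o[2])/d[2]
def proj(p,X):
    return cv2.projectPoints(np.array(X,float).reshape(-1,1,3),np.array(p['rvec'],float),np.array(p['tvec'],float),K(p),D(p))[0].reshape(-1,2)
def st():
    s=readout.read_state(); print({k:np.round(v,3).tolist() for k,v in s.items()}); return s
E
python3 - <<'E'
from h import *
st()
for n in ('scene','top','wrist'):
    p=shot(n,n+'0'); print(n,p['fx'],p['k1'],np.round(ray(p,(280,210))[0]))
    for t in ['shelf_edge','window','plate','plate_grip','line_near','line_far','dimmer','dial_grip','station','oil_bottle','slide_box','beaker']:
        try: r=nets.tip_of(t,p)
        except Exception as e: print(t,e); continue
        print(t,[(np.round(a['uv'],1).tolist(),round(a['conf'],2)) for a in r[:2]])
E
```

```text
{'clock': 0.0, 'joints': [1.569, 0.386, 0.007, -0.0, -1.194, -0.259], 'joint_vel': [-0.001, 0.001, -0.001, -0.0, -0.001, 0.0], 'joint_efforts': [0.001, -39.229, 18.841, 4.186, -0.005, -0.0], 'position': [160.991, 603.253, 205.116], 'ee_rot': [0.991, -0.13, -0.0, 0.001], 'contact_force': [-0.31, 0.207, -0.106], 'wrist_torque': [-0.023, -0.014, 0.014], 'gripper_width': 85.408}
scene 381.9560964415804 -0.05665182632156957 [1292.  -69.  620.]
shelf_edge [([330.6, 196.6], 0.6)]
window [([290.8, 214.8], 0.56)]
plate [([348.1, 195.5], 0.63)]
plate_grip [([392.6, 181.9], 0.76)]
line_near [([367.8, 182.0], 0.86)]
line_far [([374.1, 203.1], 0.6), ([391.3, 181.1], 0.57)]
dimmer [([205.3, 194.7], 0.81), ([365.2, 181.6], 0.27)]
dial_grip [([202.3, 174.0], 0.86), ([352.0, 200.5], 0.35)]
station [([331.0, 222.2], 0.66)]
oil_bottle [([289.4, 302.9], 0.62)]
slide_box [([136.8, 262.5], 0.97)]
beaker [([201.9, 172.1], 0.68), ([209.0, 255.2], 0.66)]
top 422.8251719439841 -0.05405898471861034 [450. -99. 935.]
shelf_edge []
window [([266.6, 251.8], 0.84)]
plate [([192.5, 263.8], 0.62)]
plate_grip [([143.6, 267.4], 0.62)]
line_near [([170.5, 284.5], 0.93)]
line_far [([166.9, 247.8], 0.82)]
dimmer [([380.6, 302.0], 0.56)]
dial_grip [([387.1, 302.8], 0.67), ([347.3, 198.8], 0.44)]
station []
oil_bottle [([266.9, 147.6], 0.74)]
slide_box [([421.8, 187.0], 0.62)]
beaker [([347.8, 197.2], 0.59)]
wrist 341.48041258359854 -0.029465403802335415 [230. 586. 374.]
shelf_edge []
window []
plate []
plate_grip []
line_near []
line_far []
dimmer []
dial_grip []
station []
oil_bottle []
slide_box []
beaker []
```

View pics/scene0.png

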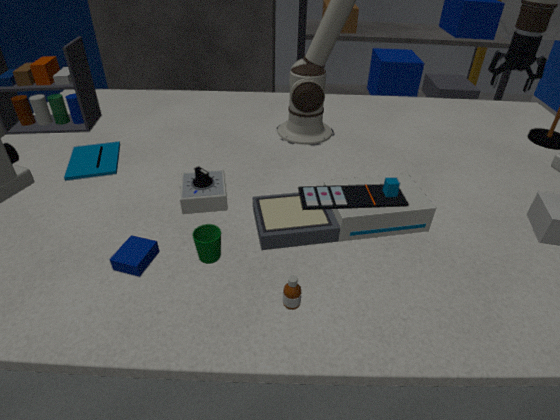

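View pics/top0.png

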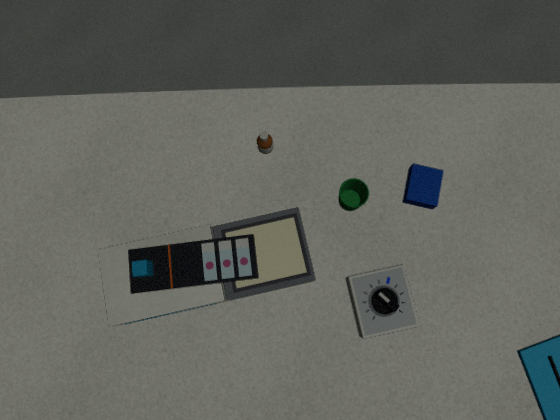

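```bash
python3 - <<'E'
from h import *
p=shot('top')
for n,uv,z in [('grip',(143.6,267.4),111),('near',(170.5,284.5),83),('far',(166.9,247.8),83),('dial',(387.1,302.8),83),('dimmer',(380.6,302),0),('win',(266.6,251.8),46),('bottle',(266.9,147.6),0),('box',(421.8,187),0),('beaker',(347.8,197.2),0)]:
    print(n,np.round(at_z(p,uv,z),1))
f=p['frame']; cv2.imwrite('pics/topA.png',cv2.resize(f[200:340,100:270],None,fx=4.5,fy=4.2,interpolation=cv2.INTER_CUBIC))
cv2.imwrite('pics/topB.png',cv2.resize(f[250:350,330:440],None,fx=6,fy=6,interpolation=cv2.INTER_CUBIC))
E
```

```text
grip [509.7 188.8 111. ]
near [476.6 142.2  83. ]
far [550.9 151.7  83. ]
dial [ 432.6 -288.8   83. ]
dimmer [ 433.  -293.3    0. ]
win [542.6 -50.1  46. ]
bottle [790.5 -51.1   0. ]
box [ 687.5 -403.1    0. ]
beaker [ 667.4 -233.2    0. ]
```

View crops.

The top view shows the shelf and plate at lower left, with the grip block at about (143,267) and the orange line at column 170. The dimmer is at (383,300), and the bottle, beaker and box are above.

View pics/topA.png

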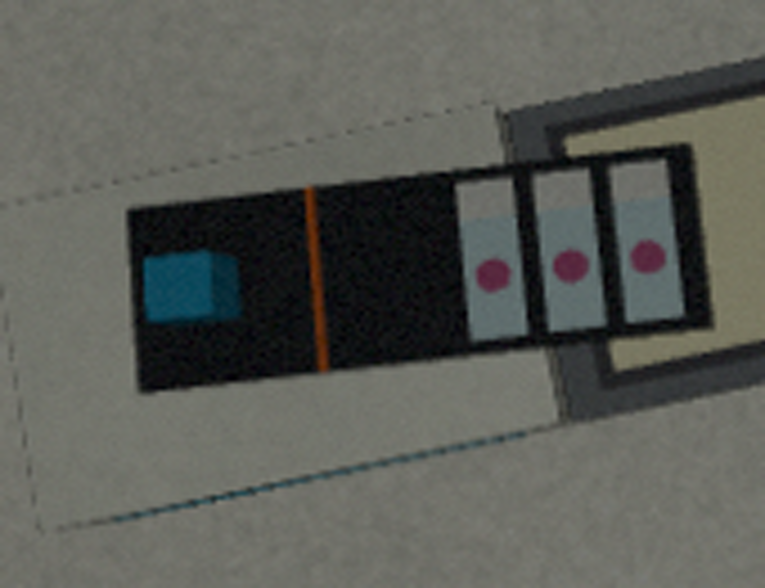

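View pics/topB.png

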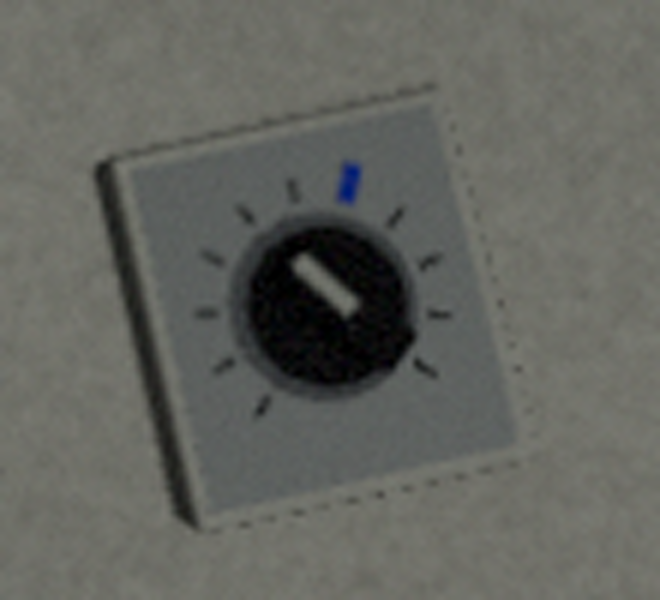

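```bash
python3 - <<'E'
from h import *
p=shot('top')
A=lambda u,v:(100+(u+.5)/4.5-.5,200+(v+.5)/4.2-.5)
B=lambda u,v:(330+(u+.5)/6-.5,250+(v+.5)/6-.5)
print('shelf corners');
c=[at_z(p,A(*q),75)[:2] for q in [(500,105),(562,425),(42,530)]]
for x in c: print(np.round(x,1))
e=c[0]-c[1]; print('edge len',np.linalg.norm(e),'yaw(edge +x)',np.degrees(np.arctan2(e[1],e[0])),'mid',(c[0]+c[1])/2)
e=c[2]-c[1]; print('side len',np.linalg.norm(e),'yaw',np.degrees(np.arctan2(e[1],e[0]))-90)
print('plate top corners')
c=[at_z(p,A(*q),83)[:2] for q in [(128,210),(140,392),(712,325),(692,145)]]
for x in c: print(np.round(x,1))
print('mid',np.mean(c,0)); e=c[0]+c[1]-c[2]-c[3]; print('yaw',np.degrees(np.arctan2(e[1],e[0]))-90, np.linalg.norm(e)/2)
a,b=[at_z(p,A(*q),83)[:2] for q in [(312,188),(323,370)]]; print('line',a,b,np.linalg.norm(a-b),np.degrees(np.arctan2(*(a-b)[::-1])))
print('block top', [np.round(at_z(p,A(*q),123),1)[:2].tolist() for q in [(144,258),(210,252),(214,322),(146,324)]])
# dimmer top corners
c=[at_z(p,B(*q),50)[:2] for q in [(120,163),(432,92),(518,440),(205,522)]]
for x in c: print('dim',np.round(x,1))
m=np.mean(c,0);print(m)
t={k:at_z(p,B(*q),50)[:2] for k,q in dict(blue=(349,183),t0=(262,406),t1=(224,367),t2=(206,313),t3=(213,258),t4=(247,215),t5=(293,190),t7=(396,216),t8=(430,261),t9=(440,314),t10=(427,369)).items()}
P=np.array(list(t.values()))
M=np.c_[2*P,np.ones(len(P))]; s=np.linalg.lstsq(M,(P**2).sum(1),rcond=None)[0]; cen=s[:2]; print('centre ticks',cen,np.sqrt(s[2]+cen@cen))
for k,v in t.items(): print(k,round(np.degrees(np.arctan2(*(v-cen)[::-1])),1))
a,b=[at_z(p,B(*q),93)[:2] for q in [(298,260),(355,308)]]; print('ptr',a,b,np.degrees(np.arctan2(*(a-b)[::-1])),np.degrees(np.arctan2(*(a-cen)[::-1])))
E
```

```text
shelf corners
[598.4  63.6]
[442.7  34. ]
[396.  268.3]
edge len 158.44303161349416 yaw(edge +x) 10.756786113901134 mid [520.56296874  48.82988421]
side len 238.8774985098335 yaw 11.282939610566402
plate top corners
[548.6 232.6]
[460.8 223.1]
[488.6 -34. ]
[575.4 -25.6]
mid [518.36071195  99.01357937]
yaw 6.035665066019959 259.0811838622474
line [557.86510098 147.71944927] [470.17675241 140.20768547] 88.00950556839352 4.896251175399658
block top [[521.5, 208.9], [523.8, 179.9], [491.7, 176.9], [491.2, 206.6]]
dim [ 486.7 -221.7]
dim [ 508.6 -331.1]
dim [ 390.3 -352.5]
dim [ 365.8 -244.9]
[ 437.86773365 -287.53178655]
centre ticks [ 437.13499936 -289.02391278] 40.36839198564412
blue -15.4
t0 145.6
t1 119.9
t2 92.8
t3 65.9
t4 38.5
t5 11.9
t7 -42.4
t8 -69.8
t9 -96.0
t10 -123.4
ptr [ 452.19599545 -272.33527295] [ 436.36066635 -290.00583416] 48.135152860497485 47.93469661797706
```

The dial pointer is at about 48° in world axes and the blue mark at about -15.4°, so it needs a clockwise turn of about 63.5°. The dial centre is near (437,-289). I'll move there now and test the wrist's yaw sense on the way.

Call:
{"api": "move_arm", "payload": {
  "steps": [
    [1,36,-20,0,0,0,0.12],
    [1,72,-40,0,0,0,0.24],
    [1,108,-60,0,0,0,0.36],
    [1,144,-80,0,0,0,0.36],
    [1,180,-100,0,0,0,0.36]
  ]
}}

```text
clock: 2.47
position: [342.5, 502.8, 206.5]
ee_rot: [0.999, 0.05, 0.0, -0.0]
contact_force: [-0.2, 0.5, 0.7]
gripper_width: 85.2
```

```bash
python3 - <<'E'
from h import *
s=st(); print(R.from_quat(s['ee_rot']).as_matrix().round(3))
E
```

```text
{'clock': 2.467, 'joints': [1.239, 0.356, -0.035, 0.0, -1.179, 0.432], 'joint_vel': [-0.835, 0.056, 0.083, 0.004, -0.022, 0.81], 'joint_efforts': [3.273, -38.97, 18.073, 4.049, -0.074, -0.486], 'position': [342.452, 502.828, 206.485], 'ee_rot': [0.999, 0.05, 0.0, -0.0], 'contact_force': [-0.193, 0.494, 0.675], 'wrist_torque': [0.102, -0.014, 0.044], 'gripper_width': 85.232}
[[ 0.995  0.1    0.   ]
 [ 0.1   -0.995  0.   ]
 [ 0.    -0.    -1.   ]]
```

Call:
{"api": "move_arm", "payload": {
  "steps": [
    [1,20,-34,0,0,0,0.12],
    [1,40,-68,0,0,0,0.24],
    [1,60,-102,0,0,0,0.36],
    [1,80,-136,0,0,0,0.48],
    [1,100,-170,0,0,0,0.6]
  ]
}}

```text
clock: 2.88
position: [441.4, 332.8, 206.5]
ee_rot: [0.939, 0.344, 0.0, -0.0]
contact_force: [1.1, 0.3, -0.6]
gripper_width: 85.4
```

Call:
{"api": "move_arm", "payload": {
  "steps": [
    [1,10,-39,0,0,0,0.07],
    [1,20,-78,0,0,0,0.138],
    [1,30,-118,0,0,0,0.138],
    [1,35,-158,0,0,0,0.138],
    [1,35,-198,0,0,0,0.138]
  ]
}}

```text
clock: 3.3
position: [476.3, 134.8, 206.4]
ee_rot: [0.914, 0.405, 0.0, 0.0]
contact_force: [0.6, -0.0, -0.0]
gripper_width: 85.3
```

Call:
{"api": "move_arm", "payload": {
  "steps": [
    [1,0,-40,0,0,0,0],
    [1,0,-80,0,0,0,0],
    [1,-5,-120,0,0,0,0],
    [1,-10,-160,0,0,0,0],
    [1,-20,-199,0,0,0,0]
  ]
}}

```text
clock: 3.72
position: [455.7, -64.2, 206.6]
ee_rot: [0.914, 0.405, 0.001, 0.0]
contact_force: [-0.2, -0.6, -0.1]
gripper_width: 85.0
```

Call:
{"api": "move_arm", "payload": {
  "steps": [
    [1,-3,-40,0,0,0,0],
    [1,-6,-80,0,0,0,0],
    [1,-9,-120,0,0,0,0],
    [1,-9,-150,0,0,0,0],
    [1,-9,-160,0,0,0,0]
  ]
}}

```text
clock: 4.13
position: [446.3, -225.7, 206.3]
ee_rot: [0.915, 0.403, -0.0, 0.0]
contact_force: [1.4, 0.2, 0.1]
gripper_width: 85.4
```

```bash
python3 - <<'E'
from h import *
s=st(); m=R.from_quat(s['ee_rot']).as_matrix(); print('toolx',np.degrees(np.arctan2(m[1,0],m[0,0])))
p=shot('wrist','w1'); r=nets.tip_of('dial_grip',p); print(r)
for a in r: print(at_z(p,a['uv'],83))
E
```

```text
{'clock': 4.133, 'joints': [-0.142, 0.171, -0.291, 0.001, -1.108, 2.544], 'joint_vel': [-0.198, 0.079, 0.098, -0.019, -0.021, 0.199], 'joint_efforts': [0.004, -27.94, 17.962, 4.113, -0.021, 0.068], 'position': [446.308, -225.663, 206.277], 'ee_rot': [0.915, 0.403, -0.0, 0.0], 'contact_force': [1.403, 0.246, 0.098], 'wrist_torque': [0.004, -0.037, 0.034], 'gripper_width': 85.441}
toolx 47.58874295746844
[]
```

View pics/w1.png

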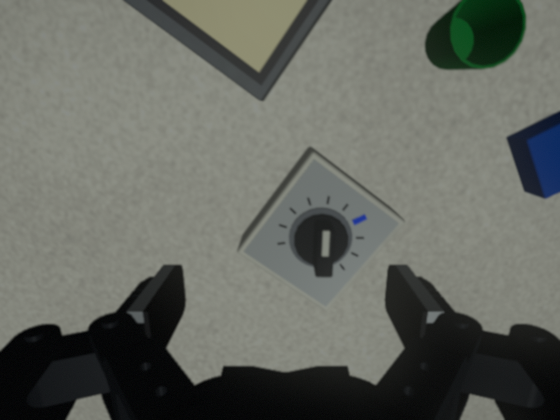

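```bash
python3 - <<'E'
from h import *
p=shot('wrist'); f=p['frame']
cv2.imwrite('pics/w1c.png',cv2.resize(f[140:310,230:420],None,fx=4,fy=3.5,interpolation=cv2.INTER_CUBIC))
print('cam',ray(p,(280,210))[0])
c=np.array([437,-289]); d=np.array([np.cos(np.radians(48)),np.sin(np.radians(48))])
for z,r in [(93,0),(93,23),(93,-23),(61,0),(50,0)]:
    uv=proj(p,[*(c+r*d),z])[0]; print(z,r,uv.round(1), ((uv-[230,140])*[4,3.5]).round())
t=shot('top')
for z,r in [(93,0),(93,23),(93,-23),(61,0),(50,0)]:
    uv=proj(t,[*(c+r*d),z])[0]; print(z,r,uv.round(1), ((uv-[330,250])*6).round())
E
```

```text
cam [ 494.88583497 -170.71367639  373.39798408]
93 0 [326.1 256.4] [385. 407.]
93 23 [326.9 232.2] [387. 323.]
93 -23 [325.4 279.6] [382. 488.]
61 0 [322.3 242.9] [369. 360.]
50 0 [321.2 238.8] [365. 346.]
93 0 [388.2 300.6] [349. 304.]
93 23 [379.  292.8] [294. 257.]
93 -23 [397.4 308.4] [405. 350.]
61 0 [384.7 300.4] [328. 303.]
50 0 [383.5 300.4] [321. 302.]
```

View pics/w1c.png

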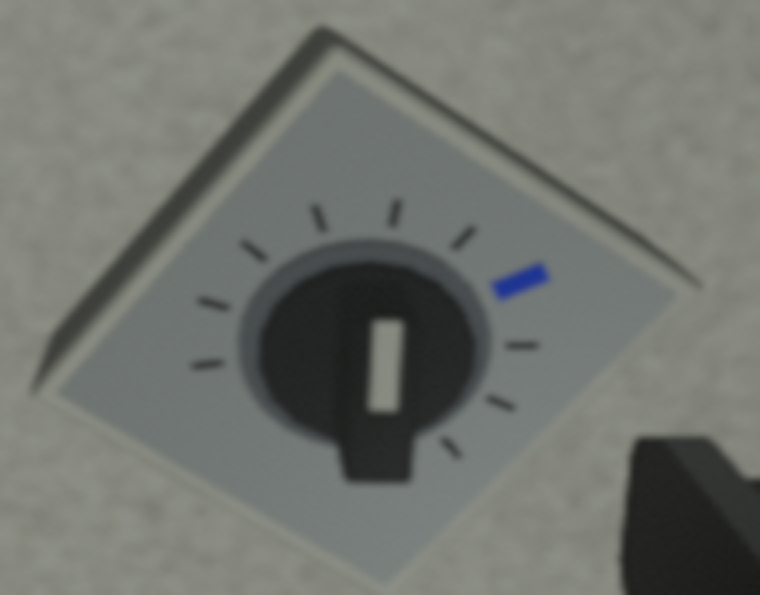

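```bash
python3 - <<'E'
from h import *
p=shot('wrist')
C=lambda u,v:(230+(u+.5)/4-.5,140+(v+.5)/3.5-.5)
ang=lambda v:np.degrees(np.arctan2(v[1],v[0]))
t=[(206,365),(213,303),(254,251),(319,218),(395,213),(464,238),(521,281),(523,345),(501,403),(452,448)]
P=np.array([at_z(p,C(*q),50)[:2] for q in t])
s=np.linalg.lstsq(np.c_[2*P,np.ones(len(P))],(P**2).sum(1),rcond=None)[0]; cen=s[:2]; print(cen,np.sqrt(s[2]+cen@cen))
A=np.array([ang(v-cen) for v in P]); print(A.round(1))
k=np.arange(10); print('fit mark6', np.mean(A+np.degrees(.47)*(k-6)) if 1 else 0, np.diff(A))
a,b=[at_z(p,C(*q),93)[:2] for q in [(388,321),(383.5,411)]]; print('ptr',a,b,ang(a-b),ang(a-cen),np.linalg.norm(a-b))
# bar top sides: bottom end corners
l,r=[at_z(p,C(*q),93)[:2] for q in [(344,481),(410,481)]]; print((l+r)/2,ang(a-(l+r)/2),np.linalg.norm(l-r),np.linalg.norm(a-(l+r)/2))
E
```

```text
[ 437.71226247 -286.60120375] 40.47589774489925
[146.5 119.4  92.9  66.2  39.2  12.  -15.2 -42.3 -69.6 -96.7]
fit mark6 -15.14227858173469 [-27.10139232 -26.49144166 -26.75848279 -26.97391443 -27.26398193
 -27.15446855 -27.10068431 -27.27019324 -27.10463893]
ptr [ 453.02370987 -269.33048365] [ 436.50330246 -287.31755656] 47.43376783882091 48.441239465852576 24.422502998848184
[ 422.60233051 -301.45884538] 46.56321378112804 15.034472836123621 44.2458127956991
```

Call:
{"api": "move_arm", "payload": {
  "steps": [
    [1,-5,-33,0,0,0,0],
    [1,-10,-65,0,0,0,0],
    [1,-10,-65,-35,0,0,0],
    [1,-10,-65,-70,0,0,0],
    [1,-10,-65,-90,0,0,0]
  ]
}}

```text
clock: 4.8
position: [435.2, -285.6, 113.3]
ee_rot: [0.914, 0.405, -0.001, -0.002]
contact_force: [-0.2, 0.4, 0.1]
gripper_width: 85.3
```

```bash
python3 - <<'E'
from h import *
s=st(); m=R.from_quat(s['ee_rot']).as_matrix(); print('toolx',np.degrees(np.arctan2(m[1,0],m[0,0])))
p=shot('wrist','w2');s=st()
E
```

```text
{'clock': 4.8, 'joints': [-0.27, 0.301, -0.374, -0.002, -0.899, 2.676], 'joint_vel': [0.009, 0.264, -0.284, 0.017, 0.549, -0.003], 'joint_efforts': [-0.236, -34.364, 17.312, 3.791, -0.124, 0.002], 'position': [435.246, -285.581, 113.339], 'ee_rot': [0.914, 0.405, -0.001, -0.002], 'contact_force': [-0.189, 0.371, 0.07], 'wrist_torque': [-0.006, 0.093, 0.047], 'gripper_width': 85.306}
toolx 47.83090079097822
{'clock': 4.85, 'joints': [-0.269, 0.305, -0.378, -0.003, -0.899, 2.676], 'joint_vel': [0.004, -0.033, 0.045, 0.01, -0.129, 0.0], 'joint_efforts': [-0.009, -39.067, 19.918, 4.72, 0.356, 0.003], 'position': [433.144, -284.474, 110.109], 'ee_rot': [0.914, 0.405, -0.003, -0.004], 'contact_force': [-1.812, 0.905, -2.772], 'wrist_torque': [0.068, 0.138, 0.001], 'gripper_width': 85.448}
```

View pics/w2.png

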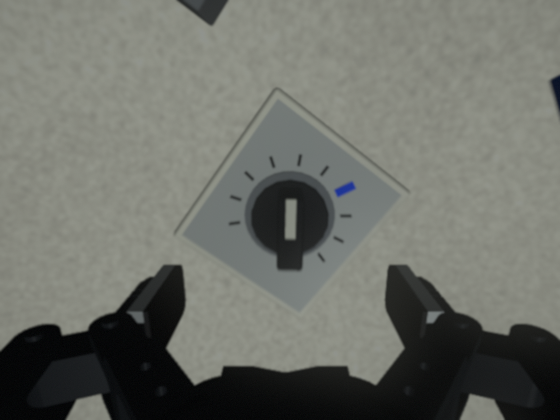

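Call:
{"api": "move_arm", "payload": {
  "steps": [
    [1,0,0,-15,0,0,0],
    [1,0,0,-28,0,0,0],
    [1,0,0,-39,0,0,0],
    [1,0,0,-47,0,0,0],
    [1,0,0,-50,0,0,0]
  ]
}}

```text
clock: 5.27
position: [437.0, -286.3, 65.9]
ee_rot: [0.914, 0.406, -0.0, -0.0]
contact_force: [0.1, 0.2, -0.7]
gripper_width: 85.5
```

Call:
{"api": "move_arm", "payload": {
  "steps": [
    [1,0,0,0,0,0,0],
    [1,0,0,0,0,0,0]
  ]
}}

```text
clock: 5.43
position: [437.4, -287.2, 67.0]
ee_rot: [0.914, 0.406, 0.0, 0.0]
contact_force: [-0.3, -1.1, 0.5]
gripper_width: 85.3
```

```bash
python3 - <<'E'
from h import *
s=st(); m=R.from_quat(s['ee_rot']).as_matrix(); print('toolx',np.degrees(np.arctan2(m[1,0],m[0,0])))
p=shot('wrist','w3')
E
```

```text
{'clock': 5.433, 'joints': [-0.27, 0.363, -0.425, 0.0, -0.782, 2.677], 'joint_vel': [-0.005, -0.006, 0.005, -0.0, 0.002, 0.002], 'joint_efforts': [0.06, -33.098, 14.072, 3.123, -0.007, -0.001], 'position': [437.436, -287.211, 66.977], 'ee_rot': [0.914, 0.406, 0.0, 0.0], 'contact_force': [-0.27, -1.08, 0.525], 'wrist_torque': [0.001, 0.001, 0.03], 'gripper_width': 85.3}
toolx 47.87283622385851
```

View pics/w3.png

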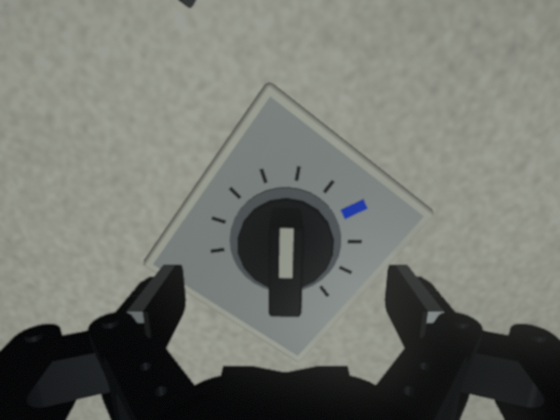

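The dial is centred between the fingers at column 286, with its bar parallel to the pads. Closing now.

Call:
{"api": "move_arm", "payload": {
  "steps": [
    [-1,0,0,0,0,0,0],
    [-1,0,0,0,0,0,0],
    [-1,0,0,0,0,0,0],
    [-1,0,0,0,0,0,0],
    [-1,0,0,0,0,0,0]
  ]
}}

```text
clock: 5.9
position: [436.7, -287.5, 66.4]
ee_rot: [0.914, 0.405, 0.0, 0.0]
contact_force: [-0.1, 0.1, 0.5]
gripper_width: 25.5
```

Call:
{"api": "move_arm", "payload": {
  "steps": [
    [-1,0,0,0,0,0,0],
    [-1,0,0,0,0,0,0],
    [-1,0,0,0,0,0,0]
  ]
}}

```text
clock: 6.15
position: [437.2, -287.8, 66.6]
ee_rot: [0.914, 0.405, 0.0, 0.001]
contact_force: [0.5, -1.8, 0.6]
gripper_width: 11.8
```

```bash
python3 - <<'E'
from h import *
s=st(); m=R.from_quat(s['ee_rot']).as_matrix(); print('toolx',np.degrees(np.arctan2(m[1,0],m[0,0])))
p=shot('wrist','w4')
E
```

```text
{'clock': 6.15, 'joints': [-0.272, 0.363, -0.426, 0.001, -0.781, 2.677], 'joint_vel': [-0.001, -0.0, -0.001, -0.001, -0.0, 0.0], 'joint_efforts': [0.626, -32.642, 13.415, 2.63, -0.172, 0.017], 'position': [437.197, -287.798, 66.626], 'ee_rot': [0.914, 0.405, 0.0, 0.001], 'contact_force': [0.463, -1.825, 0.625], 'wrist_torque': [-0.4, -0.035, -0.038], 'gripper_width': 11.795}
toolx 47.82799018611287
```

View pics/w4.png

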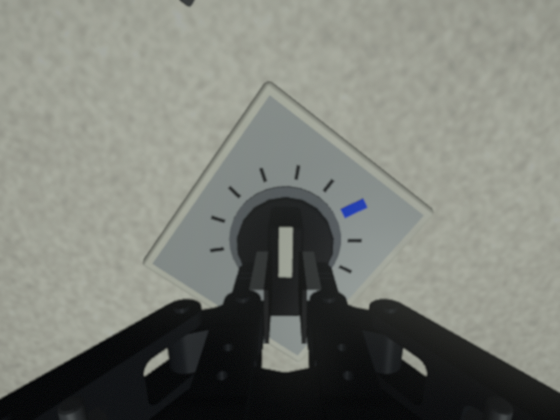

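Gripped. The tool x axis and pointer are at 47.8°, so I'll turn by -1.10 rad.

Call:
{"api": "move_arm", "payload": {
  "steps": [
    [-1,0,0,0,0,0,-0.08],
    [-1,0,0,0,0,0,-0.18],
    [-1,0,0,0,0,0,-0.28],
    [-1,0,0,0,0,0,-0.38],
    [-1,0,0,0,0,0,-0.48]
  ]
}}

```text
clock: 6.62
position: [437.5, -288.2, 66.6]
ee_rot: [0.985, 0.174, 0.001, 0.001]
contact_force: [0.7, -3.6, 0.6]
gripper_width: 11.9
```

Call:
{"api": "move_arm", "payload": {
  "steps": [
    [-1,0,0,0,0,0,-0.1],
    [-1,0,0,0,0,0,-0.2],
    [-1,0,0,0,0,0,-0.3],
    [-1,0,0,0,0,0,-0.4],
    [-1,0,0,0,0,0,-0.5]
  ]
}}

```text
clock: 7.03
position: [437.6, -288.8, 66.7]
ee_rot: [0.997, -0.075, 0.001, 0.001]
contact_force: [0.6, -7.6, -0.8]
gripper_width: 12.0
```

Call:
{"api": "move_arm", "payload": {
  "steps": [
    [-1,0,0,0,0,0,-0.07],
    [-1,0,0,0,0,0,-0.12],
    [-1,0,0,0,0,0,-0.12],
    [-1,0,0,0,0,0,-0.12]
  ]
}}

```text
clock: 7.37
position: [437.6, -288.9, 66.7]
ee_rot: [0.991, -0.132, 0.001, 0.001]
contact_force: [0.2, -6.3, -1.3]
gripper_width: 11.7
```

```bash
python3 - <<'E'
from h import *
s=st(); m=R.from_quat(s['ee_rot']).as_matrix(); print('toolx',np.degrees(np.arctan2(m[1,0],m[0,0])))
p=shot('wrist','w5')
E
```

```text
{'clock': 7.367, 'joints': [-0.273, 0.364, -0.425, 0.003, -0.779, 1.577], 'joint_vel': [-0.001, -0.001, 0.002, -0.001, 0.0, 0.003], 'joint_efforts': [2.826, -33.595, 13.059, 1.639, -0.658, -0.01], 'position': [437.597, -288.912, 66.656], 'ee_rot': [0.991, -0.132, 0.001, 0.001], 'contact_force': [0.201, -6.264, -1.295], 'wrist_torque': [-1.997, -0.138, 0.052], 'gripper_width': 11.705}
toolx -15.186294639884224
```

View pics/w5.png

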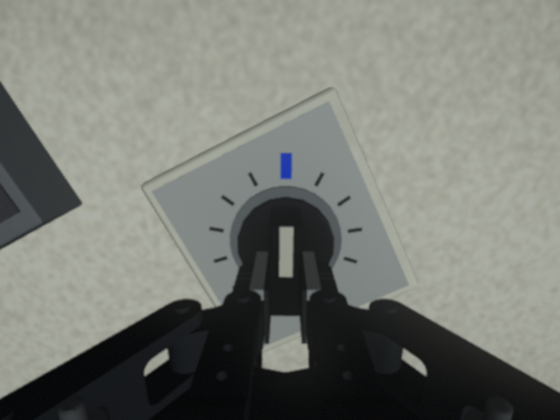

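The pointer (column 286) lines up with the blue mark (286,166). Releasing and rising.

Call:
{"api": "move_arm", "payload": {
  "steps": [
    [0.2,0,0,0,0,0,0],
    [0.2,0,0,0,0,0,0],
    [0.5,0,0,0,0,0,0],
    [0.5,0,0,0,0,0,0],
    [0.5,0,0,0,0,0,0]
  ]
}}

```text
clock: 7.83
position: [436.6, -287.1, 66.1]
ee_rot: [0.991, -0.132, -0.0, -0.0]
contact_force: [0.1, 0.2, 0.1]
gripper_width: 64.0
```

Call:
{"api": "move_arm", "payload": {
  "steps": [
    [0.7,0,0,20,0,0,0],
    [1,0,0,50,0,0,0],
    [1,0,0,80,0,0,0],
    [1,0,0,110,0,0,0],
    [1,0,0,140,0,0,0]
  ]
}}

```text
clock: 8.25
position: [436.4, -287.0, 207.6]
ee_rot: [0.991, -0.132, -0.0, -0.0]
contact_force: [1.0, 0.7, 0.4]
gripper_width: 85.6
```

```bash
python3 - <<'E'
from h import *
p=shot('wrist','w6'); f=p['frame']
cv2.imwrite('pics/w6.png',cv2.resize(f[120:320,180:420],None,fx=3,fy=3,interpolation=cv2.INTER_CUBIC))
st()
E
```

```text
{'clock': 8.3, 'joints': [-0.271, 0.203, -0.229, 0.003, -1.126, 1.577], 'joint_vel': [0.0, 0.015, -0.021, 0.013, 0.163, -0.001], 'joint_efforts': [0.095, -17.823, 11.043, 1.855, -0.429, -0.001], 'position': [439.856, -289.138, 214.614], 'ee_rot': [0.991, -0.131, 0.006, 0.002], 'contact_force': [1.429, -1.193, 5.27], 'wrist_torque': [-0.165, -0.208, 0.038], 'gripper_width': 85.786}
```

View pics/w6.png

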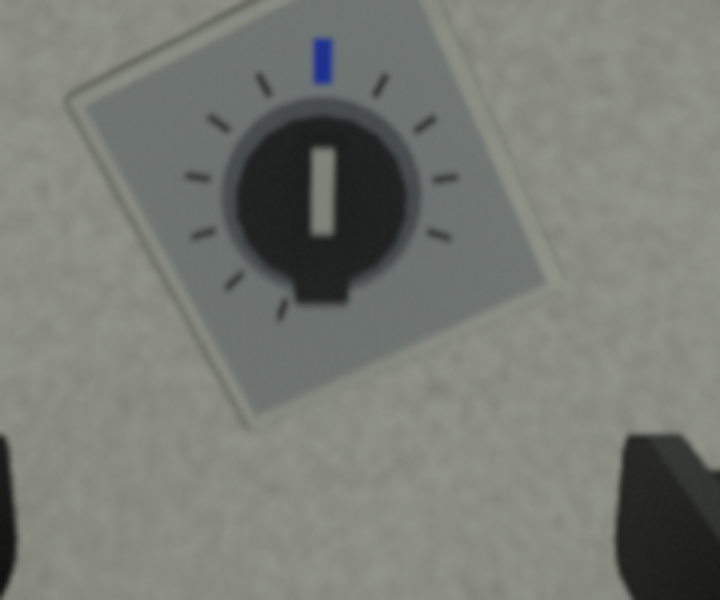

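The dial is released and its pointer is still in line with the blue mark, both at about column 322 in the crop. Now moving to the plate.

Call:
{"api": "move_arm", "payload": {
  "steps": [
    [1,6,35,0,0,0,-0.1],
    [1,12,74,0,0,0,-0.22],
    [1,18,114,0,0,0,-0.34],
    [1,24,154,0,0,0,-0.46],
    [1,30,194,0,0,0,-0.58]
  ]
}}

```text
clock: 8.72
position: [464.0, -109.9, 206.2]
ee_rot: [0.921, -0.389, 0.0, -0.0]
contact_force: [0.5, 0.1, 0.0]
gripper_width: 85.3
```

Call:
{"api": "move_arm", "payload": {
  "steps": [
    [1,6,40,0,0,0,-0.12],
    [1,12,80,0,0,0,-0.24],
    [1,18,120,0,0,0,-0.36],
    [1,24,160,0,0,0,-0.48],
    [1,30,195,0,0,0,-0.6]
  ]
}}

```text
clock: 9.13
position: [492.0, 72.6, 206.2]
ee_rot: [0.78, -0.625, -0.0, -0.0]
contact_force: [0.6, -0.1, -0.8]
gripper_width: 85.6
```

Call:
{"api": "move_arm", "payload": {
  "steps": [
    [1,5,35,0,0,0,-0.03],
    [1,8,70,0,0,0,-0.03],
    [1,10,90,0,0,0,-0.03],
    [1,10,92,0,0,0,-0.03],
    [1,10,92,0,0,0,-0.03]
  ]
}}

```text
clock: 9.55
position: [502.0, 163.8, 205.7]
ee_rot: [0.773, -0.634, -0.0, 0.0]
contact_force: [-0.2, -0.2, 0.7]
gripper_width: 85.4
```

```bash
python3 - <<'E'
from h import *
s=st(); m=R.from_quat(s['ee_rot']).as_matrix(); print('toolx',np.degrees(np.arctan2(m[1,0],m[0,0])))
p=shot('wrist','w7'); print(ray(p,(280,210))[0])
for n,z in [('plate_grip',111),('line_near',83),('line_far',83)]:
    for a in nets.tip_of(n,p)[:2]: print(n,a['conf'],np.round(a['uv'],1),at_z(p,a['uv'],z).round(1))
E
```

```text
{'clock': 9.55, 'joints': [0.623, 0.221, -0.229, -0.0, -1.122, -0.426], 'joint_vel': [-0.035, -0.017, -0.019, -0.0, -0.007, 0.007], 'joint_efforts': [0.77, -29.726, 18.617, 4.083, 0.049, -0.038], 'position': [502.037, 163.83, 205.659], 'ee_rot': [0.773, -0.634, -0.0, 0.0], 'contact_force': [-0.164, -0.209, 0.66], 'wrist_torque': [-0.07, 0.053, 0.022], 'gripper_width': 85.38}
toolx -78.70896448827199
[516.56240423  94.77031383 373.08502845]
plate_grip 0.57 [276.8 237. ] [503.2 195.  111. ]
line_near 0.6 [323.4 172.5] [473.8 139.8  83. ]
line_far 0.63 [229.7 166.2] [553.6 150.1  83. ]
```

View pics/w7.png

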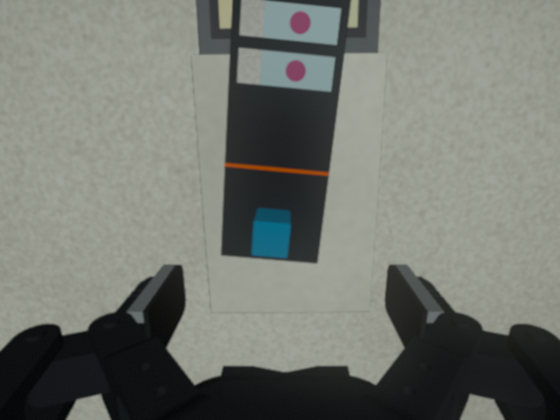

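```bash
python3 - <<'E'
from h import *
p=shot('wrist'); f=p['frame']; s=readout.read_state(); print(np.round(s['position'],1),s['clock'])
cv2.imwrite('pics/w7a.png',cv2.resize(f[30:330,180:400],None,fx=2.6,fy=2,interpolation=cv2.INTER_CUBIC))
ang=lambda v:np.degrees(np.arctan2(v[1],v[0]))
hsv=cv2.cvtColor(f,cv2.COLOR_BGR2HSV)
m=((hsv[...,0]<18)&(hsv[...,1]>150)&(hsv[...,2]>90)); m[:150]=0; m[190:]=0
v,u=np.nonzero(m); print(len(u),u.min(),u.max())
P=np.array([at_z(p,(a,b),83)[:2] for a,b in zip(u,v)])
l=cv2.fitLine(P.astype(np.float32),cv2.DIST_HUBER,0,.01,.01).ravel(); print('line dir',ang(l[:2]),l[2:])
e=[at_z(p,P[:][0] if 0 else q,83)[:2] for q in [(u.min(),v[u==u.min()].mean()),(u.max(),v[u==u.max()].mean())]]; print(e)
g=[at_z(p,q,75)[:2] for q in [(192,56),(385,53.5)]]; print('edge',g,ang(g[0]-g[1]),(g[0]+g[1])/2,np.linalg.norm(g[0]-g[1]))
r=[at_z(p,q,75)[:2] for q in [(212,312),(370,312)]]; print('rear',r,ang(r[0]-r[1]),(r[0]+r[1])/2)
E
```

```text
[502.3 161.6 206.3] 9.8
469 225 327
line dir 6.075905 [514.1278  144.84343]
[array([557.64040244, 149.80659786]), array([470.1097582, 140.1933188])]
edge [array([598.58489217,  66.05529018]), array([445.2465199 ,  34.05317521])] 11.78856404712412 [521.91570604  50.05423269] 156.6422413462671
rear [array([550.71690376, 298.52608803]), array([395.00572781, 267.99973483])] 11.091862747185974 [472.86131578 283.26291143]
```

View pics/w7a.png

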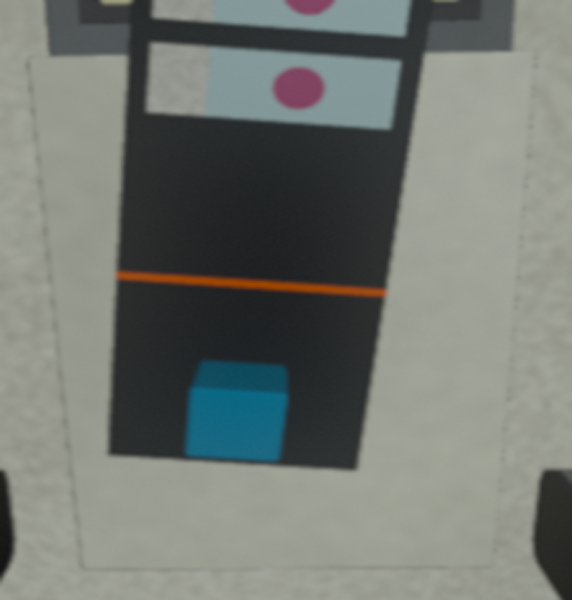

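Call:
{"api": "move_arm", "payload": {
  "steps": [
    [1,3,16,0,0,0,-0.05],
    [1,6,32,0,0,0,-0.09],
    [1,6,32,-20,0,0,-0.09],
    [1,6,32,-40,0,0,-0.09],
    [1,6,32,-50,0,0,-0.09]
  ]
}}

```text
clock: 10.22
position: [507.3, 193.4, 154.2]
ee_rot: [0.743, -0.67, -0.001, 0.001]
contact_force: [0.9, -0.1, -0.6]
gripper_width: 85.5
```

Call:
{"api": "move_arm", "payload": {
  "steps": [
    [1,0,0,0,0,0,0],
    [1,0,0,0,0,0,0],
    [1,0,0,0,0,0,0]
  ]
}}

```text
clock: 10.47
position: [509.2, 194.7, 157.4]
ee_rot: [0.743, -0.669, 0.0, -0.001]
contact_force: [0.5, 1.0, -0.1]
gripper_width: 85.0
```

```bash
python3 - <<'E'
from h import *
s=st(); m=R.from_quat(s['ee_rot']).as_matrix(); print('toolx',np.degrees(np.arctan2(m[1,0],m[0,0])))
p=shot('wrist','w8'); print(ray(p,(280,210))[0])
for n,z in [('plate_grip',111)]:
    for a in nets.tip_of(n,p)[:2]: print(n,a['conf'],np.round(a['uv'],1),at_z(p,a['uv'],z).round(1))
E
```

```text
{'clock': 10.467, 'joints': [0.663, 0.29, -0.263, 0.001, -1.015, -0.559], 'joint_vel': [0.003, -0.008, 0.009, -0.002, 0.002, 0.001], 'joint_efforts': [-0.032, -32.152, 16.882, 3.763, -0.012, 0.0], 'position': [509.247, 194.652, 157.417], 'ee_rot': [0.743, -0.669, 0.0, -0.001], 'contact_force': [0.469, 0.991, -0.137], 'wrist_torque': [0.044, -0.03, -0.038], 'gripper_width': 85.003}
toolx -84.01553136379222
[516.79881012 124.4227058  324.82897699]
plate_grip 0.71 [289.1 220.4] [507.3 194.7 111. ]
```

View pics/w8.png

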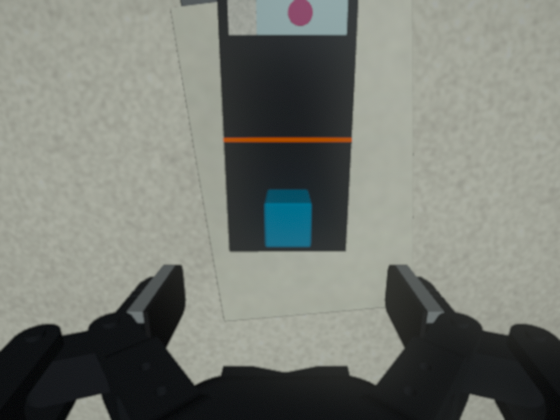

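Call:
{"api": "move_arm", "payload": {
  "steps": [
    [1,-1,0,-20,0,0,0],
    [1,-1,0,-36,0,0,0],
    [1,-1,0,-50,0,0,0],
    [1,-1,0,-59,0,0,0],
    [1,-1,0,-64,0,0,0]
  ]
}}

```text
clock: 10.98
position: [507.3, 194.6, 91.7]
ee_rot: [0.743, -0.669, -0.0, 0.0]
contact_force: [0.4, 0.6, 0.2]
gripper_width: 85.8
```

Call:
{"api": "move_arm", "payload": {
  "steps": [
    [1,0,0,0,0,0,0],
    [1,0,0,0,0,0,0],
    [0,0,0,0,0,0,0],
    [0,0,0,0,0,0,0],
    [0,0,0,0,0,0,0]
  ]
}}

```text
clock: 11.4
position: [507.8, 195.0, 92.9]
ee_rot: [0.743, -0.669, 0.0, -0.001]
contact_force: [0.7, 0.5, 0.9]
gripper_width: 51.8
```

```bash
python3 - <<'E'
from h import *
s=st(); 
p=shot('wrist','w9'); p=shot('scene'); cv2.imwrite('pics/s9.png',cv2.resize(p['frame'][110:260,240:460],None,fx=3.6,fy=3.6,interpolation=cv2.INTER_CUBIC))
E
```

```text
{'clock': 11.4, 'joints': [0.665, 0.359, -0.347, 0.0, -0.863, -0.56], 'joint_vel': [-0.001, 0.004, -0.004, -0.001, 0.001, 0.0], 'joint_efforts': [0.001, -34.456, 15.455, 3.434, 0.003, 0.0], 'position': [507.795, 194.976, 92.943], 'ee_rot': [0.743, -0.669, 0.0, -0.001], 'contact_force': [0.671, 0.531, 0.903], 'wrist_torque': [-0.041, 0.006, -0.009], 'gripper_width': 51.766}
```

View pics/w9.png

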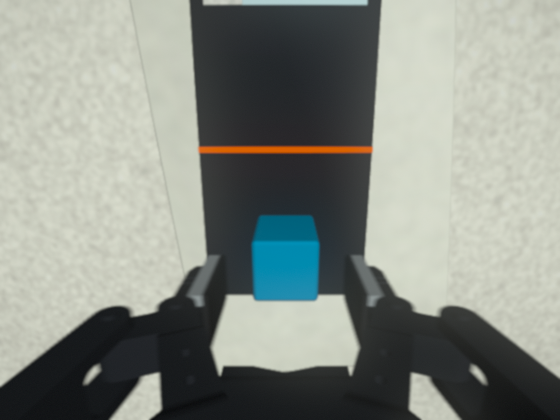

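View pics/s9.png

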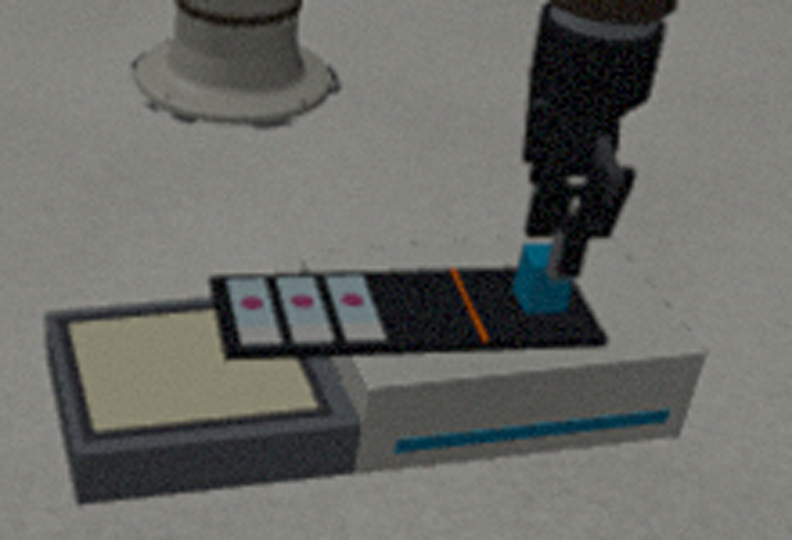

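```bash
python3 - <<'E'
from h import *
w=shot('wrist'); p=shot('scene')
a=np.radians(6); ex=np.array([np.cos(a),np.sin(a)]); ey=np.array([-np.sin(a),np.cos(a)])
c=np.array([508.0,194.8])
for z in (123,83):
  for i,j in [(1,-1),(1,1),(-1,1),(-1,-1)]:
    X=[*(c+15*i*ex+15*j*ey),z]; print(z,i,j,'scene',((proj(p,X)[0]-[240,110])*3.6).round(),'wrist',proj(w,X)[0].round(1))
X=[*(c+26*ex),95]; print('tip +x',((proj(p,X)[0]-[240,110])*3.6).round())
E
```

```text
123 1 -1 scene [536. 265.] wrist [250.6 242.7]
123 1 1 scene [579. 264.] wrist [252.5 303.8]
123 -1 1 scene [565. 240.] wrist [318.2 303.9]
123 -1 -1 scene [523. 241.] wrist [320.2 242.7]
83 1 -1 scene [525. 314.] wrist [257.8 214.9]
83 1 1 scene [568. 313.] wrist [259.  265.3]
83 -1 1 scene [554. 288.] wrist [311.8 265.3]
83 -1 -1 scene [513. 289.] wrist [313. 215.]
tip +x [555. 308.]
```

The block is centred between the pads (column 285), and the projected block model agrees with the picture to about 3 px or better. Closing.

Call:
{"api": "move_arm", "payload": {
  "steps": [
    [-1,0,0,0,0,0,0],
    [-1,0,0,0,0,0,0],
    [-1,0,0,0,0,0,0],
    [-1,0,0,0,0,0,0],
    [-1,0,0,0,0,0,0]
  ]
}}

```text
clock: 12.02
position: [507.7, 194.8, 92.7]
ee_rot: [0.743, -0.669, 0.0, -0.0]
contact_force: [-0.8, -0.4, 4.7]
gripper_width: 27.7
```

```bash
python3 - <<'E'
from h import *
s=st(); 
p=shot('wrist','w10')
E
```

```text
{'clock': 12.017, 'joints': [0.665, 0.359, -0.347, 0.0, -0.863, -0.56], 'joint_vel': [-0.0, 0.001, 0.0, 0.0, -0.0, 0.001], 'joint_efforts': [-0.011, -32.223, 14.505, 3.04, 0.242, -0.002], 'position': [507.681, 194.827, 92.725], 'ee_rot': [0.743, -0.669, 0.0, -0.0], 'contact_force': [-0.792, -0.36, 4.748], 'wrist_torque': [-0.093, 0.218, -0.03], 'gripper_width': 27.683}
```

View pics/w10.png

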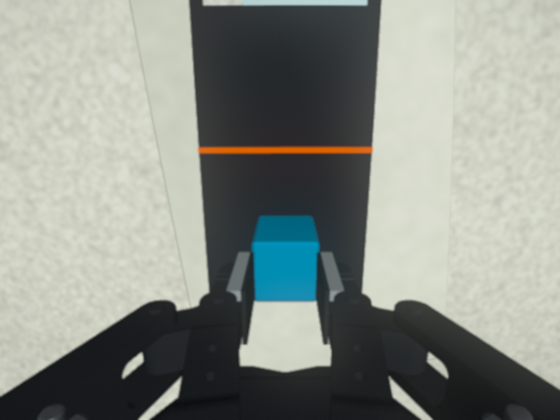

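Gripped at width 27.7 mm, with about 4.7 N already pressing down. First I'll rotate the plate square to the shelf, about its middle.

Call:
{"api": "move_arm", "payload": {
  "steps": [
    [-1,-1,0,0,0,0,0.015],
    [-1,-3,-0.5,0,0,0,0.035],
    [-1,-5,-1,0,0,0,0.055],
    [-1,-7,-1.5,0,0,0,0.078],
    [-1,-8.5,-1.7,0,0,0,0.092]
  ]
}}

```text
clock: 12.48
position: [499.6, 193.5, 92.7]
ee_rot: [0.774, -0.633, 0.0, -0.001]
contact_force: [3.8, -0.4, 3.0]
gripper_width: 27.5
```

Call:
{"api": "move_arm", "payload": {
  "steps": [
    [-1,0,0,0,0,0,0],
    [-1,0,0,0,0,0,0]
  ]
}}

```text
clock: 12.65
position: [499.4, 193.5, 92.7]
ee_rot: [0.773, -0.634, 0.0, -0.001]
contact_force: [1.9, 0.7, 6.3]
gripper_width: 28.0
```

```bash
python3 - <<'E'
from h import *
s=st(); m=R.from_quat(s['ee_rot']).as_matrix(); print('toolx',np.degrees(np.arctan2(m[1,0],m[0,0])))
p=shot('wrist','w11'); t=shot('top'); cv2.imwrite('pics/t11.png',cv2.resize(t['frame'][200:340,100:270],None,fx=4.5,fy=4.2,interpolation=cv2.INTER_CUBIC))
E
```

```text
{'clock': 12.65, 'joints': [0.673, 0.347, -0.368, 0.0, -0.855, -0.475], 'joint_vel': [-0.0, 0.0, 0.002, -0.001, -0.002, -0.003], 'joint_efforts': [-0.263, -30.919, 12.438, 2.432, -0.564, -0.068], 'position': [499.373, 193.454, 92.714], 'ee_rot': [0.773, -0.634, 0.0, -0.001], 'contact_force': [1.867, 0.735, 6.337], 'wrist_torque': [0.328, -0.416, 0.128], 'gripper_width': 27.978}
toolx -78.66261146402266
```

View pics/w11.png

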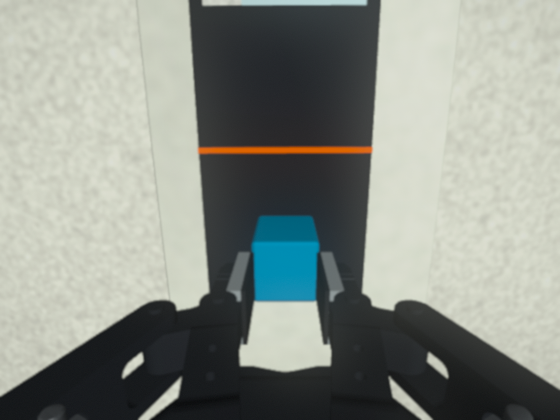

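View pics/t11.png

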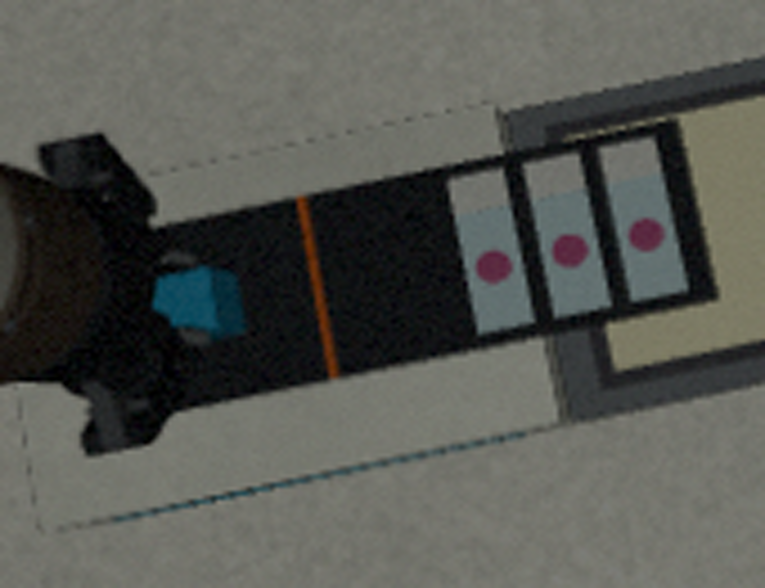

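```bash
python3 - <<'E'
from h import *
p=shot('wrist'); ang=lambda v:np.degrees(np.arctan2(v[1],v[0]))
f=p['frame']
for n,a,b,z in [('L',(138,0),(169,295),75),('R',(461,0),(429,295),75),('pL',(190,0),(207,255),83),('pR',(380.5,0),(365,255),83),('line',(371,150),(200,150.5),83)]:
    A,B=at_z(p,a,z)[:2],at_z(p,b,z)[:2]; print(n,A.round(1),B.round(1),round(ang(B-A)-90,2) if n!='line' else (ang(B-A),(A+B)/2))
E
```

```text
L [594.2  87.9] [562.2 245.8] 11.46
R [440.1  56.8] [405.7 214.3] 12.31
pL [566.8  85. ] [541.5 210.6] 11.38
pR [480.1  67.6] [454.1 193. ] 11.7
line [466.4 135.6] [552.9 153.2] (np.float64(11.516765752176266), array([509.65848812, 144.39758191]))
```

```bash
python3 - <<'E'
import cv2
f=cv2.imread('pics/w11.png')
g=cv2.createCLAHE(4,(4,4)).apply(cv2.cvtColor(f,cv2.COLOR_BGR2GRAY))
cv2.imwrite('pics/w11e.png',cv2.resize(g[0:300,100:500],None,fx=2,fy=2,interpolation=cv2.INTER_CUBIC))
E
```

```text
(no output)
```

View pics/w11e.png

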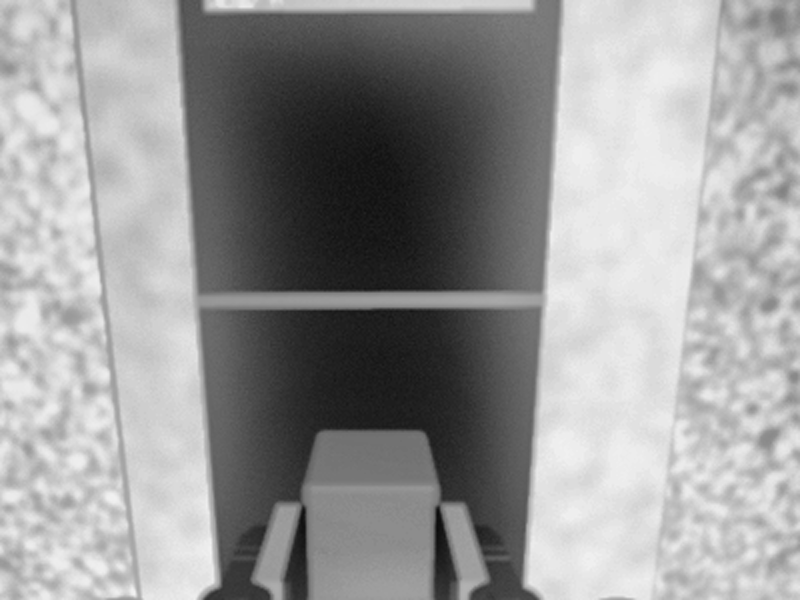

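The plate and shelf are now parallel, both at about 11.5°. Sliding straight out 80 mm first, in smooth steps.

Call:
{"api": "move_arm", "payload": {
  "steps": [
    [-1,0.6,-3,0,0,0,0],
    [-1,1.8,-9,0,0,0,0],
    [-1,3.4,-17,0,0,0,0],
    [-1,5,-25,0,0,0,0],
    [-1,6.6,-33,0,0,0,0]
  ]
}}

```text
clock: 13.22
position: [505.8, 161.6, 92.7]
ee_rot: [0.773, -0.634, -0.0, -0.002]
contact_force: [-1.1, 5.9, 6.2]
gripper_width: 27.7
```

Call:
{"api": "move_arm", "payload": {
  "steps": [
    [-1,1.6,-8,0,0,0,0],
    [-1,3.2,-16,0,0,0,0],
    [-1,4.6,-23,0,0,0,0],
    [-1,5.6,-28,0,0,0,0],
    [-1,6.2,-31,0,0,0,0]
  ]
}}

```text
clock: 13.63
position: [511.9, 130.2, 92.7]
ee_rot: [0.773, -0.634, -0.0, -0.001]
contact_force: [-0.7, 6.9, 7.0]
gripper_width: 27.9
```

Call:
{"api": "move_arm", "payload": {
  "steps": [
    [-1,1,-5,0,0,0,0],
    [-1,2,-9,0,0,0,0],
    [-1,2.6,-13,0,0,0,0],
    [-1,2.8,-14,0,0,0,0],
    [-1,2.8,-14,0,0,0,0]
  ]
}}

```text
clock: 14.05
position: [514.9, 116.4, 92.8]
ee_rot: [0.773, -0.634, -0.0, -0.001]
contact_force: [-1.1, 5.5, 6.9]
gripper_width: 27.4
```

```bash
python3 - <<'E'
from h import *
s=st(); m=R.from_quat(s['ee_rot']).as_matrix(); print('toolx',np.degrees(np.arctan2(m[1,0],m[0,0])))
p=shot('wrist','w12'); t=shot('scene'); cv2.imwrite('pics/s12.png',cv2.resize(t['frame'][110:260,240:460],None,fx=3.6,fy=3.6,interpolation=cv2.INTER_CUBIC))
E
```

```text
{'clock': 14.05, 'joints': [0.529, 0.335, -0.386, -0.002, -0.848, -0.331], 'joint_vel': [0.003, -0.0, -0.001, 0.004, 0.002, -0.002], 'joint_efforts': [-2.692, -29.799, 12.001, 3.374, -0.627, 0.013], 'position': [514.921, 116.443, 92.848], 'ee_rot': [0.773, -0.634, -0.0, -0.001], 'contact_force': [-1.073, 5.529, 6.945], 'wrist_torque': [1.465, 0.089, 0.026], 'gripper_width': 27.445}
toolx -78.71088820785886
```

View pics/w12.png

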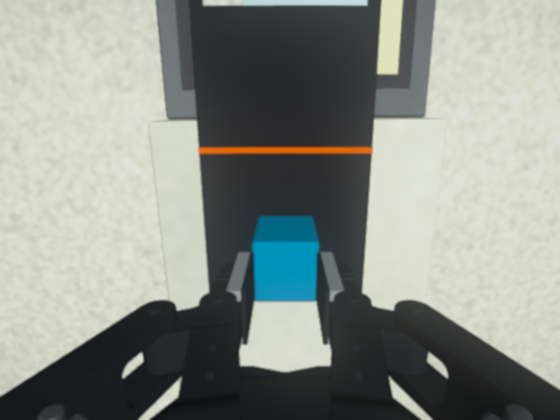

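View pics/s12.png

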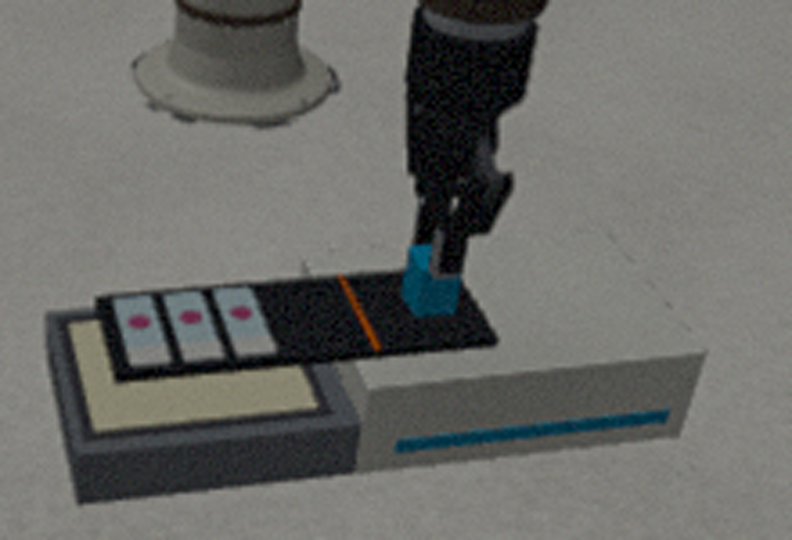

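```bash
cat > edge.py <<'E'
from h import *
def measure(p,save=None,rows=(90,180)):
    f=p['frame'].astype(float); g=cv2.GaussianBlur(f,(0,0),0.8); gray=g.mean(2)
    ang=lambda v:np.degrees(np.arctan2(v[1],v[0]))
    E=[]
    for u in list(range(172,193))+list(range(382,423)):
        c=gray[rows[0]:rows[1],u]; d=np.diff(c); k=int(np.argmax(d))
        if d[k]<8: continue
        w=d[max(0,k-2):k+3]; kk=(w*np.arange(max(0,k-2),max(0,k-2)+len(w))).sum()/w.sum()
        E.append((u,rows[0]+kk+.5))
    E=np.array(E)
    hsv=cv2.cvtColor(p['frame'],cv2.COLOR_BGR2HSV)
    L=[]
    m=((hsv[...,0]<20)&(hsv[...,1]>120)&(hsv[...,2]>60)); m[:120]=0; m[190:]=0
    for u in range(203,370):
        v=np.nonzero(m[:,u])[0]
        if len(v): 
            wt=hsv[v,u,2].astype(float); L.append((u,(v*wt).sum()/wt.sum()))
    L=np.array(L)
    We=np.array([at_z(p,q,75)[:2] for q in E]); Wl=np.array([at_z(p,q,83)[:2] for q in L])
    fe=cv2.fitLine(We.astype(np.float32),cv2.DIST_HUBER,0,.01,.01).ravel(); fl=cv2.fitLine(Wl.astype(np.float32),cv2.DIST_HUBER,0,.01,.01).ravel()
    de=fe[:2]*np.sign(fe[0]); dl=fl[:2]*np.sign(fl[0])
    n=np.array([-de[1],de[0]])
    print('edge px left/right',E[E[:,0]<250].mean(0).round(2),E[E[:,0]>250].mean(0).round(2),'line px',L[:15].mean(0).round(2),L[-15:].mean(0).round(2))
    print('edge yaw',ang(de),'line yaw',ang(dl),'diff (turn needed)',ang(de)-ang(dl))
    mid=Wl.mean(0); print('line inward of edge at mid mm',(mid-fe[2:])@n,'ends',(Wl[0]-fe[2:])@n,(Wl[-1]-fe[2:])@n,'resid',np.abs((We-fe[2:])@n).max())
E
python3 - <<'E'
from edge import *
p=shot('wrist'); measure(p)
print(ray(p,(280,210))[0])
E
```

```text
edge px left/right [182.   119.86] [402.   118.11] line px [210.   149.76] [362.   149.78]
edge yaw 11.762964 line yaw 11.382316 diff (turn needed) 0.3806486
line inward of edge at mid mm 15.242804878436708 ends 14.977189445493535 15.62940586120898 resid 0.11964967566889963
[529.03416222  46.98404247 260.06477699]
```

Call:
{"api": "move_arm", "payload": {
  "steps": [
    [-1,0.6,-3,-0.1,0,0,0.002],
    [-1,1.4,-7,-0.2,0,0,0.004],
    [-1,2.2,-11,-0.3,0,0,0.0066],
    [-1,2.9,-14,-0.4,0,0,0.0066],
    [-1,3.1,-14.9,-0.4,0,0,0.0066]
  ]
}}

```text
clock: 14.62
position: [518.6, 102.2, 93.3]
ee_rot: [0.775, -0.631, 0.0, -0.002]
contact_force: [-2.0, 8.4, 11.9]
gripper_width: 27.5
```

Call:
{"api": "move_arm", "payload": {
  "steps": [
    [-1,0,0,0,0,0,0],
    [-1,0,0,0,0,0,0],
    [-1,0,0,0,0,0,0]
  ]
}}

```text
clock: 14.87
position: [518.6, 102.3, 93.2]
ee_rot: [0.775, -0.631, 0.0, -0.002]
contact_force: [-2.5, 7.6, 10.7]
gripper_width: 27.7
```

```bash
python3 - <<'E'
from edge import *
st()
p=shot('wrist','w13'); measure(p)
t=shot('scene'); cv2.imwrite('pics/s13.png',cv2.resize(t['frame'][110:260,240:460],None,fx=3.6,fy=3.6,interpolation=cv2.INTER_CUBIC))
t=shot('top'); cv2.imwrite('pics/t13.png',cv2.resize(t['frame'][210:320,140:310],None,fx=4.7,fy=4.7,interpolation=cv2.INTER_CUBIC))
cv2.imwrite('pics/w13c.png',cv2.resize(p['frame'][100:200,140:450],None,fx=2.5,fy=4,interpolation=cv2.INTER_CUBIC))
E
```

```text
{'clock': 14.867, 'joints': [0.501, 0.335, -0.385, -0.002, -0.847, -0.296], 'joint_vel': [-0.0, 0.0, 0.0, -0.0, -0.0, -0.0], 'joint_efforts': [-3.515, -27.876, 10.985, 3.493, -0.508, 0.056], 'position': [518.567, 102.263, 93.214], 'ee_rot': [0.775, -0.631, 0.0, -0.002], 'contact_force': [-2.513, 7.555, 10.72], 'wrist_torque': [1.92, 0.484, 0.01], 'gripper_width': 27.678}
edge px left/right [182.   145.66] [402.   147.34] line px [210.   150.54] [362.   150.54]
edge yaw 11.775733 line yaw 11.725392 diff (turn needed) 0.050340652
line inward of edge at mid mm 0.7895622156473528 ends 0.7341004653986954 0.8082139493098583 resid 2.6168786984805177
```

View pics/w13c.png

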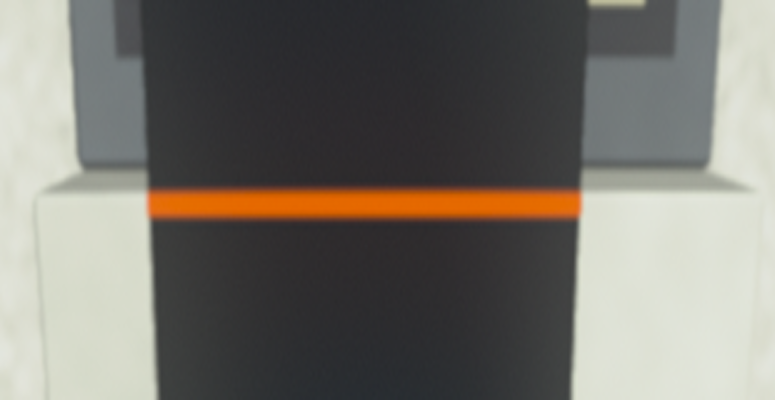

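View pics/s13.png

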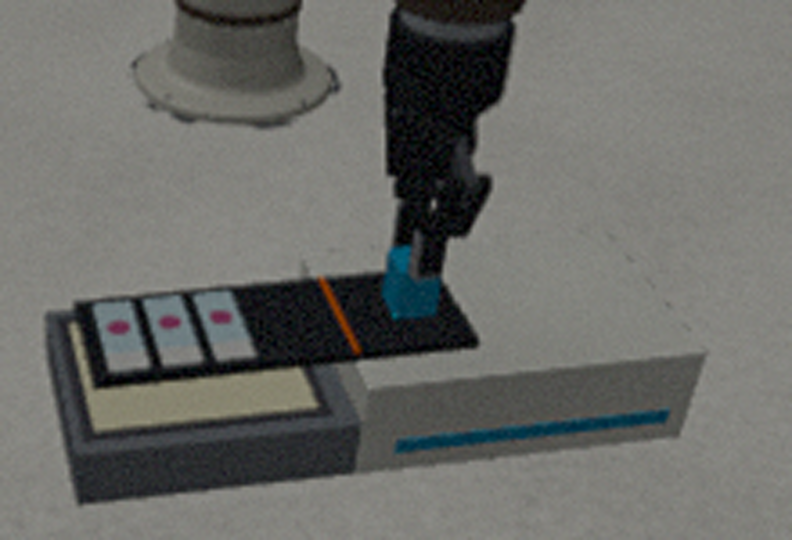

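View pics/t13.png

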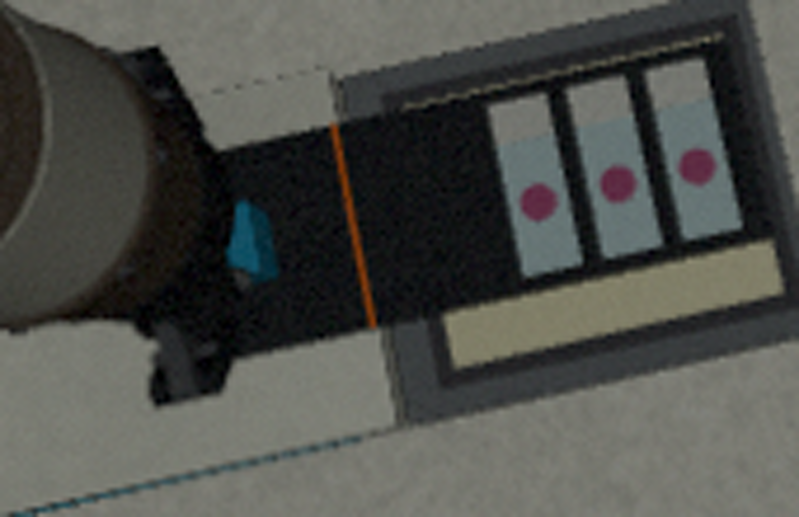

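```bash
cat > e2.py <<'E'
from h import *
def m2(p,r0,r1):
    gray=cv2.GaussianBlur(p['frame'],(0,0),0.7).astype(float).mean(2)
    ang=lambda v:np.degrees(np.arctan2(v[1],v[0])); E=[]
    for u in list(range(168,194))+list(range(380,428)):
        d=np.diff(gray[r0:r1,u]); k=int(np.argmax(d)); w=np.clip(d[max(0,k-1):k+2],0,None)
        E.append((u,r0+max(0,k-1)+(w*np.arange(len(w))).sum()/w.sum()+.5))
    E=np.array(E)
    hsv=cv2.cvtColor(p['frame'],cv2.COLOR_BGR2HSV); m=((hsv[...,0]<20)&(hsv[...,1]>120)&(hsv[...,2]>60)); m[:120]=0; m[190:]=0
    L=[]
    for u in range(203,370):
        v=np.nonzero(m[:,u])[0]; wt=hsv[v,u,2].astype(float); L.append((u,(v*wt).sum()/wt.sum()))
    L=np.array(L)
    We=np.array([at_z(p,q,75)[:2] for q in E]); Wl=np.array([at_z(p,q,83)[:2] for q in L])
    fit=lambda W:cv2.fitLine(W.astype(np.float32),cv2.DIST_HUBER,0,.01,.01).ravel()
    fe,fl=fit(We),fit(Wl); de=fe[:2]*np.sign(fe[0]); dl=fl[:2]*np.sign(fl[0]); n=np.array([-de[1],de[0]])
    print('edge px',E[:26].mean(0).round(2),E[26:].mean(0).round(2),E[:26,1].std(),E[26:,1].std())
    print('yaw edge/line',ang(de),ang(dl)); print('inward mm mid/left/right',(Wl.mean(0)-fe[2:])@n,(Wl[0]-fe[2:])@n,(Wl[-1]-fe[2:])@n)
    print('edge mid at', fe[2:])
E
python3 - <<'E'
from e2 import *
p=shot('wrist'); g=cv2.GaussianBlur(p['frame'],(0,0),0.7).mean(2)
for u in (175,185,390,410): print(u,g[138:156,u].round(0).tolist())
m2(p,144,153); 
s=readout.read_state(); print(s['position'],s['contact_force'])
E
```

```text
175 [125.0, 120.0, 110.0, 109.0, 124.0, 144.0, 153.0, 156.0, 160.0, 174.0, 195.0, 210.0, 214.0, 214.0, 213.0, 214.0, 214.0, 214.0]
185 [123.0, 118.0, 109.0, 107.0, 122.0, 142.0, 154.0, 157.0, 161.0, 175.0, 195.0, 210.0, 214.0, 214.0, 213.0, 213.0, 213.0, 213.0]
390 [121.0, 114.0, 106.0, 110.0, 129.0, 149.0, 158.0, 160.0, 166.0, 184.0, 207.0, 220.0, 222.0, 222.0, 222.0, 222.0, 221.0, 221.0]
410 [122.0, 116.0, 108.0, 111.0, 130.0, 148.0, 158.0, 161.0, 166.0, 183.0, 206.0, 219.0, 222.0, 221.0, 221.0, 221.0, 220.0, 220.0]
edge px [180.5  147.51] [403.5  147.42] 0.01764774033346891 0.013868825482836338
yaw edge/line 11.757228 11.730551
inward mm mid/left/right 0.7663616800958284 0.726696549170549 0.7675018287279554
edge mid at [526.38586   52.154545]
[518.55274806 102.26446747  93.21364297] [-1.78935348  6.25285238 10.32800989]
```

The wrist view shows the line about 0.77 mm inside the edge and parallel to it. The tool has tilted about 0.003 rad with drag, though, and TCP z is up about 0.4 mm, so the plate may be pitched very slightly. I'll compensate with a small counter-tilt and some down pressure while finishing the slide.

Call:
{"api": "move_arm", "payload": {
  "steps": [
    [-1,0.05,-0.25,-0.1,-0.002,-0.0004,0],
    [-1,0.1,-0.5,-0.2,-0.004,-0.0008,0],
    [-1,0.15,-0.75,-0.3,-0.006,-0.0012,0],
    [-1,0.15,-0.75,-0.3,-0.006,-0.0012,0]
  ]
}}

```text
clock: 15.4
position: [518.7, 101.9, 93.1]
ee_rot: [0.776, -0.631, 0.002, -0.001]
contact_force: [-1.8, 8.5, 11.5]
gripper_width: 27.7
```

```bash
cat > chk.py <<'E'
from e2 import *
s=readout.read_state(); m=R.from_quat(s['ee_rot']).as_matrix()
a=np.radians(11.75); ex=np.array([np.cos(a),np.sin(a)]);ey=np.array([-ex[1],ex[0]])
print('clock',s['clock'],'pos',np.round(s['position'],2),'F',np.round(s['contact_force'],2),'T',np.round(s['wrist_torque'],2))
print('toolz along station x,y (mrad):',1e3*(m[:2,2]@ex),1e3*(m[:2,2]@ey),'F in station',np.array(s['contact_force'])[:2]@ex,np.array(s['contact_force'])[:2]@ey)
p=shot('wrist'); m2(p,144,153)
hsv=cv2.cvtColor(p['frame'],cv2.COLOR_BGR2HSV)
mm=((hsv[...,0]<20)&(hsv[...,1]>120)&(hsv[...,2]>60)); mm[:120]=0; mm[190:]=0
v,u=np.nonzero(mm); print('line row mean',(v*hsv[v,u,2].astype(float)).sum()/hsv[v,u,2].astype(float).sum())
E
python3 chk.py
```

```text
clock 15.4 pos [518.68 101.93  93.1 ] F [-1.76  8.49 11.5 ] T [ 2.37  0.78 -0.04]
toolz along station x,y (mrad): 3.9562261592725405 -3.080108143812541 F in station 0.00760727989967683 8.672480375983664
edge px [180.5  148.46] [403.5  148.37] 0.018766452730455307 0.012725615463425372
yaw edge/line 11.771545 11.728088
inward mm mid/left/right 0.4171935509163817 0.3016718107895653 0.5142558225623869
edge mid at [508.396     48.462036]
line row mean 150.73766804607163
```

```bash
cat > pitch.py <<'E'
from h import *
def feats(f):
    hsv=cv2.cvtColor(f,cv2.COLOR_BGR2HSV)
    mm=((hsv[...,0]<20)&(hsv[...,1]>120)&(hsv[...,2]>60)); mm[:120]=0; mm[190:]=0
    v,u=np.nonzero(mm); w=hsv[v,u,2].astype(float); line=(v*w).sum()/w.sum()
    us=[]  # line ends
    o=mm.sum(0); 
    row=f[147:154].astype(float); sat=(row[...,2]-row[...,0]).mean(0)
    def cross(a,lv,rng):
        for i in rng:
            if (a[i]-lv)*(a[i+1]-lv)<=0: return i+(lv-a[i])/(a[i+1]-a[i])
    lv=sat[250:320].mean()/2; L=cross(sat,lv,range(180,240)); Rr=cross(sat,lv,range(385,340,-1))
    # slide rear edge row (bright to dark) columns 260..355
    g=f.astype(float).mean(2); c=g[0:25,270:350].mean(1); d=-np.diff(c); k=d.argmax(); ww=d[max(0,k-2):k+3].clip(0); sl=max(0,k-2)+(ww*np.arange(len(ww))).sum()/ww.sum()+.5
    # slide right edge col rows 0..3
    r=g[0:3,355:375].mean(0); d=-np.diff(r); k=d.argmax(); ww=d[max(0,k-2):k+3].clip(0); sr=355+max(0,k-2)+(ww*np.arange(len(ww))).sum()/ww.sum()+.5
    # slide left edge col
    r=g[0:3,193:215].mean(0); d=np.diff(r); k=d.argmax(); ww=d[max(0,k-2):k+3].clip(0); slc=193+max(0,k-2)+(ww*np.arange(len(ww))).sum()/ww.sum()+.5
    # block: blue top front edge row (dark face->bright top), bottom front
    b=f[205:260,265:305,0].astype(float).mean(1); d=np.diff(b); ks=[]
    for a0,a1 in((3,20),(28,48)):
        k=a0+d[a0:a1].argmax(); ww=d[k-2:k+3].clip(0); ks.append(205+k-2+(ww*np.arange(5)).sum()/ww.sum()+.5)
    bc=f[265:290,240:330,0].astype(float).mean(0)
    print('line row %.2f  line width %.2f  slide row %.2f  slide cols %.2f %.2f w %.2f block rows %.2f %.2f'%(line,Rr-L,sl,slc,sr,sr-slc,*ks))
E
python3 - <<'E'
from pitch import *
for n in ('w9','w10','w11','w12','w13'): feats(cv2.imread('pics/%s.png'%n))
feats(shot('wrist','w14')['frame'])
E
```

```text
line row 149.30  line width 173.25  slide row 4.57  slide cols 202.44 367.26 w 164.82 block rows 214.73 240.66
line row 149.62  line width 173.51  slide row 4.86  slide cols 202.22 367.16 w 164.94 block rows 215.25 241.23
line row 149.68  line width 173.51  slide row 4.80  slide cols 201.49 366.55 w 165.06 block rows 215.26 241.31
line row 149.88  line width 173.50  slide row 5.07  slide cols 202.19 367.22 w 165.04 block rows 215.53 241.47
line row 150.52  line width 172.96  slide row 6.71  slide cols 203.02 367.20 w 164.18 block rows 215.90 241.44
line row 150.75  line width 172.87  slide row 7.25  slide cols 203.32 367.17 w 163.86 block rows 216.25 241.44
```

The image features (slide width and rows) and the force balance both point to a plate pitch of about 0.5°, caused by the residual outward pull of about 8 N at grip height. The line is only 0.4 mm inside the edge, so I'll relieve the lateral pull and press the block down slightly.

Call:
{"api": "move_arm", "payload": {
  "steps": [
    [-1,-0.1,0.5,-0.1,0,0,0],
    [-1,-0.2,1.0,-0.2,0,0,0],
    [-1,-0.3,1.4,-0.3,0,0,0],
    [-1,-0.3,1.4,-0.3,0,0,0]
  ]
}}

```text
clock: 15.83
position: [518.6, 102.3, 92.7]
ee_rot: [0.776, -0.631, 0.003, 0.0]
contact_force: [0.1, 4.1, 11.6]
gripper_width: 27.6
```

```bash
python3 chk.py; python3 -c "
from pitch import *
feats(shot('wrist')['frame'])"
```

```text
clock 15.8333 pos [518.55 102.32  92.68] F [ 0.13  4.09 11.59] T [ 1.24  0.15 -0.05]
toolz along station x,y (mrad): 3.420291356964583 -4.612061296056119 F in station 0.9556620413391878 3.976842517798367
edge px [180.5  147.64] [403.5  147.51] 0.026625419986103644 0.023007369785952074
yaw edge/line 11.788394 11.586993
inward mm mid/left/right 0.5889488381726975 0.5972132807682649 0.7188279431145892
edge mid at [508.43268   48.371494]
line row mean 150.17416130308152
line row 150.17  line width 173.17  slide row 5.91  slide cols 202.89 367.34 w 164.45 block rows 215.74 241.40
```

Call:
{"api": "move_arm", "payload": {
  "steps": [
    [-1,-0.1,0.4,-0.1,0,0,0],
    [-1,-0.15,0.8,-0.15,0,0,0],
    [-1,-0.15,0.8,-0.15,0,0,0],
    [-1,-0.15,0.8,-0.15,0,0,0]
  ]
}}

```text
clock: 16.27
position: [518.6, 102.4, 92.7]
ee_rot: [0.776, -0.631, 0.003, 0.001]
contact_force: [-0.1, 1.8, 10.7]
gripper_width: 27.7
```

```bash
python3 chk.py; python3 -c "
from pitch import *
feats(shot('wrist','w15')['frame'])
t=shot('scene'); cv2.imwrite('pics/s15.png',cv2.resize(t['frame'][110:260,240:460],None,fx=3.6,fy=3.6,interpolation=cv2.INTER_CUBIC))
"
```

```text
clock 16.2667 pos [518.56 102.37  92.68] F [-0.08  1.82 10.75] T [ 0.45 -0.11 -0.1 ]
toolz along station x,y (mrad): 3.2471863662934624 -5.637904316147041 F in station 0.2915025719366782 1.7936662363421207
edge px [180.5  147.62] [403.5 147.5] 0.029460948856563883 0.017397598196701433
yaw edge/line 11.778663 11.7583885
inward mm mid/left/right 0.5783168542085134 0.61379102252316 0.530776960783204
edge mid at [501.02124  46.84763]
line row mean 150.12189624393673
line row 150.12  line width 173.06  slide row 5.89  slide cols 202.81 367.31 w 164.50 block rows 215.75 241.29
```

View pics/w15.png

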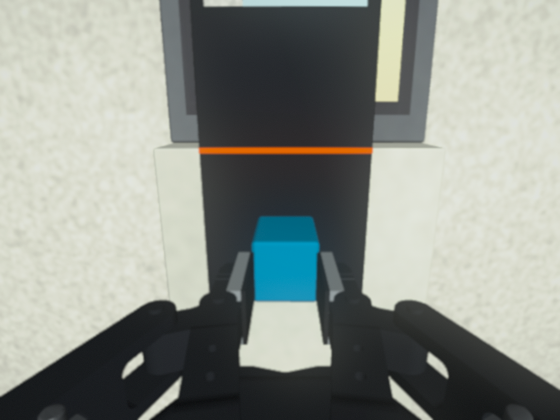

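View pics/s15.png

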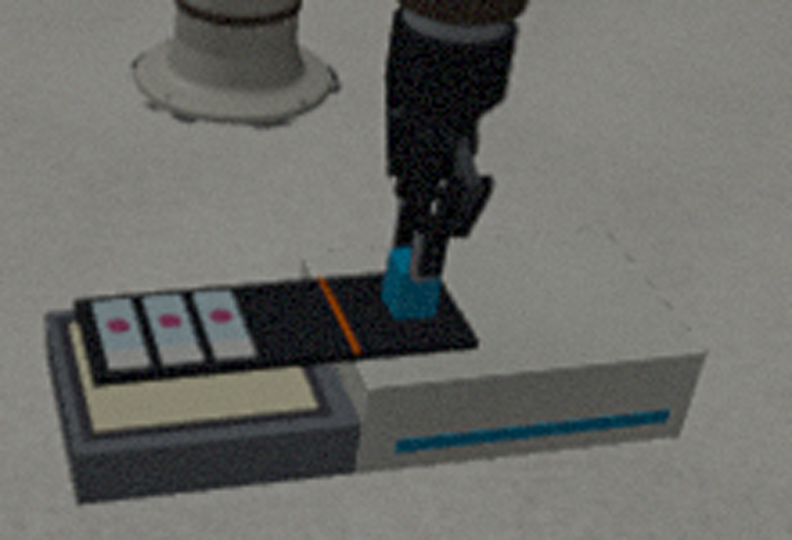

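The plate now sits flat: TCP z stays at 92.68 while I push, and lateral force is down to 1.8 N. The line is parallel to the edge and within 0.6 mm. I'll do a final stillness check and look at the dial and bystanders before handing in.

Call:
{"api": "move_arm", "payload": {
  "steps": [
    [-1,0,0,0,0,0,0],
    [-1,0,0,0,0,0,0],
    [-1,0,0,0,0,0,0]
  ]
}}

```text
clock: 16.67
position: [518.6, 102.4, 92.7]
ee_rot: [0.776, -0.631, 0.003, 0.0]
contact_force: [0.4, 1.7, 11.1]
gripper_width: 27.5
```

```bash
python3 chk.py; python3 -c "
from h import *
t=shot('top','t16')
for n in ('oil_bottle','slide_box','beaker'): print(n,[(np.round(a['uv'],1).tolist(),round(a['conf'],2)) for a in nets.tip_of(n,t)[:1]])
a=cv2.imread('pics/top0.png'); b=t['frame']
cv2.imwrite('pics/t16c.png',cv2.resize(b[120:350,240:450],None,fx=3.4,fy=2.6,interpolation=cv2.INTER_CUBIC))
d=cv2.absdiff(cv2.GaussianBlur(a,(0,0),1.5),cv2.GaussianBlur(b,(0,0),1.5)).max(2)
for n,(u0,v0,u1,v1) in dict(bottle=(250,125,280,160),box=(400,158,448,212),beaker=(332,172,375,215)).items(): print(n,'max diff',d[v0:v1,u0:u1].max())
"
```

```text
clock 16.6667 pos [518.56 102.36  92.67] F [ 0.42  1.66 11.06] T [ 0.42 -0.14 -0.07]
toolz along station x,y (mrad): 3.2752186222679294 -5.57547328664718 F in station 0.7454476157083969 1.5442047338136233
edge px [180.5  147.63] [403.5 147.5] 0.027033097181300224 0.01731601743201286
yaw edge/line 11.779025 11.710975
inward mm mid/left/right 0.5775646398187528 0.6131461109598432 0.6780576751649492
edge mid at [508.40225  48.38633]
line row mean 150.120856204348
oil_bottle [([263.4, 147.5], 0.55)]
slide_box [([423.3, 188.1], 0.65)]
beaker [([346.0, 201.4], 0.97)]
bottle max diff 8
box max diff 8
beaker max diff 8
```

View pics/t16c.png

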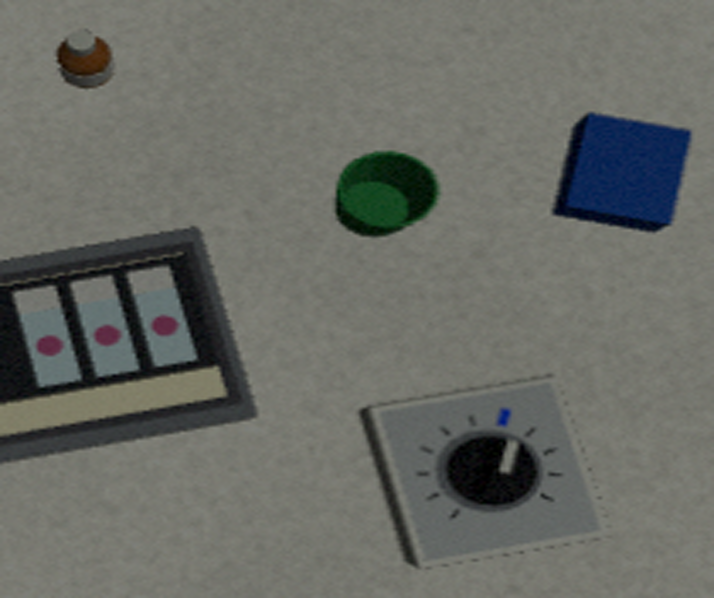

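The top view shows the dial pointer along the blue mark, the slides over the lit window, and the bottle, box and beaker unmoved. Pose and force are steady, so I'm handing in.

```bash
python3 -c "
from h import *
print(workorder.job_done()); st()"
```

```text
the job is handed in; nothing more can be done
None
the job is handed in; nothing more can be done
```

The job is handed in: the dial stands at the blue mark and the plate is held flat with its orange line along the shelf edge. It took about 17 s of the 45 s.

- **Dial:** I turned it 63° clockwise and let go. The wrist picture taken just after release and the last top picture both show the pointer in line with the blue mark.
- **Plate:** I gripped the turquoise block, squared the plate to the shelf and slid it straight out. In the last checks the line was parallel to the edge within about 0.1° and about 0.6 mm inside it. I left that small offset rather than pull again.
- **Hold:** The gripper was still closed on the block, pressing down with about 11 N (more than the 3 to 6 N needed). Pose and force were steady.
- **Bystanders:** The bottle, box and beaker showed no change in the top picture.

**One thing went wrong:** near the end of the slide, my outward pull on the block tipped the plate front-down by about 0.5°, estimated from the wrist pictures. I eased the pull and pressed down. The tool then returned to its original height and stayed there, which I take as flat. I don't know whether that brief tip counts against the "never let it tip" rule.

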